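Lock off the sloping isolator with its long pin

ROBOT

A 6-joint arm with a two-finger parallel gripper is mounted at the origin on a cart in front of the work surface, level with it; the furniture and walls round the work are solid. World frame = base frame: x ahead of the robot, y to its left, z up, the work surface at z = 0. Lengths are in mm, angles in rad, forces in N, time in s.
With the tool pointing down it reaches from about 350 to 875 mm from the base axis. Payload 4.2 kg.
Tool frame: the origin (TCP) lies midway between the tips of the shut fingers; the grasp point (between the pads) lies 19 mm behind it; z points along the fingers, y is the line along which they close (so a half turn about z gives the same grasp; the last joint's range is limited). The gripper opens to 85 mm and grips with 20 to 120 N. Pads are 22 mm wide; open, the fingers measure 114 mm over their backs; the gripper's body (76 mm by 85 mm) begins 54 mm behind the grasp point. The pads swing forward as they close: fully open they stand 13 mm farther back than shut.
Start: joints at [1.565, 0.385, 0.008, 0, -1.194, -0.259], TCP at [163.541, 603.203, 231.312] pointing down, gripper open.
Joint ranges: [-3.14, 3.14], [-1.21, 2.06], [-1.07, 1.41], [-3.16, 2.05], [-2.99, -0.16], [-3.1, 3.1]. Speed limits (rad/s): [2.79, 2.79, 3.14, 3.14, 3.14, 3.14].

INTERFACE

Orientations are given as a unit quaternion [x, y, z, w].
In Python, from bench import sensors, get_image, camera_params, job_done gives the robot as it stands.
- The arm moves only by the tool servo_tool, never from a script. Its argument "motion" is a list of rows, each an object with "travel": the shift along the tool's x, y, z as a fraction of full scale, a list of three; "rot": the turn, a rotation vector about the tool's x, y, z as a fraction of full scale, a list of three; "hand": the opening, from 0 (shut) to 1 (fully open). In form: [{"travel": [x, y, z], "rot": [wx, wy, wz], "hand": hand}, ...]. A call has 1 to 10 rows; each row shifts and turns the commanded pose from where the row before left it, along the tool's axes as they then stand; what a row does not reach is not made up. Full scale, the value 1, is 25 cm for a shift and 360 degrees for a turn. A row lasts 1/12 s, in which the tool goes at most 41.7 mm and 7.16 degrees, less where a joint would pass 70% of its speed; a pose out of reach is approached as far as the arm can. A call with a number of a shift or a turn outside -1 to 1 is refused whole. A call with a gripper value outside its range is refused whole. The fingers move at their own pace and stop on an object; the grip force is fixed at half the most. Time passes only in rows, so rows that do not move let the fingers close. It gives the time, the measured TCP pose, the force, the opening and the grip force at its end, in the units of the state.
- sensors.read_state(): the state, without advancing time (a new reading comes with each control period).
- get_image(name): name is "scene" or "side" or "wrist"; returns (picture, depth): 400x640x3 uint8, red, green, blue; 400x640 float32, mm along the optical axis (not along the pixel's ray), 0 where there is no reading.
- camera_params(name): a dict with "camera_matrix" (3x3 intrinsics, pixels), "R" (3x3) and "t" (3): a world point X has camera coordinates R X + t; the wrist camera has in their place "mount" (4x4, takes a point from camera to tool coordinates, whose origin is the TCP and whose axes are the flange's). Camera axes: x right, y down, z forward; pixel columns grow to the right and rows downward; lengths in mm; the calibration is good to about 2 mm. A picture is of the moment at which its call begins: read the wrist's pose just before it. camera_params takes no time and is no camera call.
- job_done(): hands the job in; it is judged then, once.
The state is a dict: "clock": time; "joints": joint angles; "joint_vel": joint speeds; "joint_efforts": joint torques, N m; "position": TCP position; "ee_rot": TCP orientation; "contact_force": force on the tool from outside, world axes, zero at the start; "wrist_torque": the same for the moment, N m; "gripper_width": finger opening in mm; "grasp_force": force on a finger pad.
Only numpy, scipy, OpenCV 4.12 (cv2) and the standard library are available. Lean on these libraries where they do the work, as an engineer would, in place of code of your own. Each camera call takes 0.05 s, during which the arm holds its last target. There are 200 camera calls.

TASK

Lock off the isolator on the sloping stand: swing its lever fully home against the stop, so that the hole in the lever lies between the holes of the two ears. Then take the longer of the two locking pins from the rack and thread it through upper ear, lever and lower ear until its collar sits flat on the upper ear, and let go. Do not drop the pin, and leave the short pin and the loose things on the desk where they are.

Things in the scene. Friction and masses are not known exactly. Their poses are not given: they have to be found in the camera images.
- panel: Grey panel of the isolator stand, 200 (x) x 130 (y) x 8 mm, fixed, tilted 30 degrees from level, facing roughly to the robot's right. Origin: centre of its upper face, about 70 mm above the desk. x points up the slope, y across it, z square out of the face. The holes run along z, so the tool is tilted 30 degrees to insert the pin. The steel lever turns 46 to 54 mm above the face.
- ear_mouth (a point): Centre of the hole in the top face of the bracket's upper ear, 90 mm above the panel face at panel x=-15, y=-30 mm; axes as the panel's. Holes 18 mm wide along -z from here: upper ear 0 to 8 mm, lever (when home) 36 to 44 mm, lower ear 72 to 80 mm deep. Ears are 40 (x) x 44 (y) mm, joined by an upright on their -y side.
- lever_pivot (a point): Point on the lever's turning axis (along the panel's z), at the height of the handle's middle, above the white ribbed insulator at panel x=-80, y=-30 mm; axes turn with the lever, x points along it to the handle.
- lever_handle (a point): Middle of the black round handle post on the lever's far end, 145 mm from the pivot: 18 mm thick, 38 mm tall (54 to 92 mm above the panel face), standing along the panel's z. The lever (180 x 32 x 8 mm) has its hole 65 mm from the pivot. Axes turn with the lever. The post may turn in the grip as it is swung.
- lever (a joint): Lever angle, rad: 0 = fully home at its stop (lever points along the panel's x, hole in line with the ears); grows anticlockwise, looking down on the panel's face, as it swings out to the panel's +y, up to 1.0. Stiff hinge (about 0.2 N m, 1.5 N at the handle): it stays where it is left.
- rack: Dark steel pin rack, fixed: a plate 150 x 56 x 8 mm on two end legs, its top 100 mm above the desk, with two 19 mm through holes at x=-37.5 and +37.5 mm from its middle. Origin under its centre on the desk, x along its length. A pin hangs in each hole by its collar; which is in which varies.
- long_pin_grip (a point): Middle of the long pin's round black grip, 24 mm thick, 44 mm tall. Steel shank below the collar 14 mm thick, 84 mm long, its last 12 mm tapered to a 6 mm nose; collar 28 mm wide, 6 mm thick; 134 mm overall, about 0.14 kg. z points along the pin from nose to grip.
- long_pin_collar (a point): Centre of the underside of the long pin's collar, 28 mm below the middle of its grip; axes as the pin's. Comes to ear_mouth when the pin is home.
- long_pin_nose (a point): Tip of the long pin's nose, 84 mm below the collar's underside, 112 mm below the middle of its grip.
- short_pin_grip (a point): Middle of the short pin's black grip: 24 mm thick but only 26 mm tall; shank only 46 mm long, too short for the lower ear. To be left in the rack.
- tape: Roll of grey tape, 62 mm wide, 19 mm thick, lying on the desk; origin under its centre. To be left alone.
- fuse: White porcelain cartridge fuse, 24 mm thick, 75 mm tall, standing on the desk; origin under its centre. To be left alone.

How it is judged (in metres and radians):
On the way, in this order (a step that is already met when the one before it is completed fails the run):
1. the lever is swung fully home (under 0.05 rad) (value of joint lever below 0.05 rad), for 0.2 s.
2. the long pin is through the upper ear and the lever, its nose on the line of the holes (value of joint lever below 0.09 rad and z of long_pin_nose in the frame of ear_mouth below -0.046 m and x of long_pin_nose in the frame of ear_mouth between -0.006 and 0.006 m and y of long_pin_nose in the frame of ear_mouth between -0.006 and 0.006 m), for 0.1 s.
At the end, for the whole second after the job is handed in: The lever is home (under 0.08 rad) and the long pin stands in all three holes, released: its collar's underside within 6 mm of the upper ear's hole mouth, its nose at least 76 mm below that mouth and within 6 mm of the line of the holes in either direction, the pin along that line within 0.12 rad (value of joint lever below 0.08 rad and distance between long_pin_collar and ear_mouth below 0.006 m and angle between the z axis of long_pin_grip and the z axis of panel, either way round below 0.12 rad and x of long_pin_nose in the frame of ear_mouth between -0.006 and 0.006 m and y of long_pin_nose in the frame of ear_mouth between -0.006 and 0.006 m and z of long_pin_nose in the frame of ear_mouth below -0.076 m); the robot touches nothing.
It fails at once if the long pin is dropped (its grip lower than 80 mm above the desk) (height (world z) of long_pin_grip below 0.08 m).
It fails at once if the short pin is moved more than 20 mm (distance of short_pin_grip from where it was at the start of the episode above 0.02 m).
It fails at once if the tape roll is moved more than 20 mm (distance of tape from where it was at the start of the episode above 0.02 m).
It fails at once if the fuse is moved more than 20 mm (distance of fuse from where it was at the start of the episode above 0.02 m).
It also fails if it takes over 54 s, if anything falls off the work surface, if the arm or the gripper's body presses on something with over 40 N, if the wrist force passes 120 N, or if a joint passes its speed limit or range.

## Working session

There is one attempt and no reset: what is moved stays moved. The work goes in short steps, Python scripts to look and compute and a tool call to move; the robot and the scene stay as the last step left them, time stands still between calls to the robot, and variables do not carry over. Pictures are saved under pics/ and viewed, at most 10 in all, crops included, and the job is handed in when it is done.

Besides the shell and the picture viewer there is one more tool, called after ">>>" by a JSON object that holds its "op" and its "data", one argument or row to a line. servo_tool: Moves the arm, as the interface text tells. Its arguments: {"type":"object","properties":{"motion":{"type":"array"}},"required":["motion"]}

```bash
mkdir -p pics && ls && python3 - <<'E'
from bench import *
import cv2,numpy as np
s=sensors.read_state();print(s)
for n in ("scene","side","wrist"):
    im,d=get_image(n);np.savez(f"pics/{n}0.npz",im=im,d=d);cv2.imwrite(f"pics/{n}0.png",im[:,:,::-1])
    print(n,camera_params(n))
E
```

```text
pics
{'clock': 0.0, 'joints': array([ 1.56456608e+00,  3.85545961e-01,  6.62226096e-03, -4.83232689e-04,
       -1.19398821e+00, -2.58615450e-01]), 'joint_vel': array([0.00066113, 0.00054085, 0.00023696, 0.00014971, 0.00059744,
       0.00030778]), 'joint_efforts': array([ 1.83292577e-04, -3.92284083e+01,  1.88398415e+01,  4.18613479e+00,
       -4.69178427e-03, -1.89866576e-06]), 'position': array([163.42404397, 602.65323774, 230.22891718]), 'ee_rot': array([ 9.91232546e-01, -1.32124449e-01, -8.96541227e-05,  1.07764423e-03]), 'contact_force': array([ 0.30636046, -0.36257474,  0.50055422]), 'wrist_torque': array([0.00438091, 0.02258066, 0.00774119]), 'grasp_force': 0.0, 'gripper_width': 85.22524579003017}
scene {'camera_matrix': array([[399.38427217,   0.        , 320.96781746],
       [  0.        , 399.38427217, 202.77104568],
       [  0.        ,   0.        ,   1.        ]]), 'R': array([[ 0.77478496, -0.63220502, -0.00500676],
       [-0.31834665, -0.38327621, -0.86703792],
       [ 0.54622676,  0.67336183, -0.498217  ]]), 't': array([-438.44087544,  241.44597711,  796.6405701
[... 222 characters left out ...]
-0.00710749],
       [-0.32580587, -0.60186036, -0.72911909],
       [ 0.33794926,  0.64610794, -0.68434994]]), 't': array([-460.07858603,  201.5802963 , 1137.14603703])}
wrist {'camera_matrix': array([[298.44320644,   0.        , 323.43512283],
       [  0.        , 298.44320644, 194.21755263],
       [  0.        ,   0.        ,   1.        ]]), 'mount': array([[-1.69508659e-03, -9.49870881e-01, -3.12637867e-01,
         7.94741352e+01],
       [ 9.99998089e-01, -1.91458975e-03,  3.95120745e-04,
        -1.37415877e+00],
       [-9.73886946e-04, -3.12636600e-01,  9.49872311e-01,
        -1.42852955e+02],
       [ 0.00000000e+00,  0.00000000e+00,  0.00000000e+00,
         1.00000000e+00]])}
```

View pics/scene0.png

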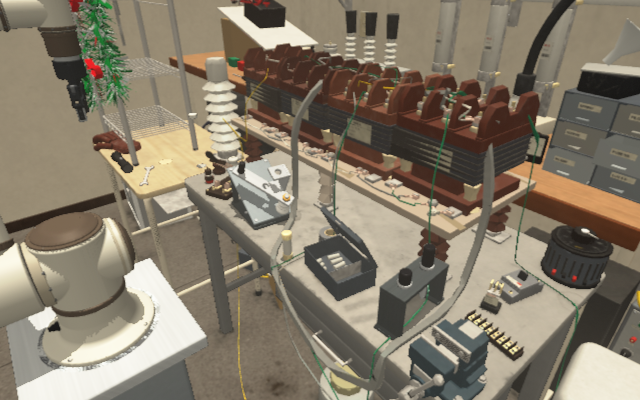

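View pics/side0.png

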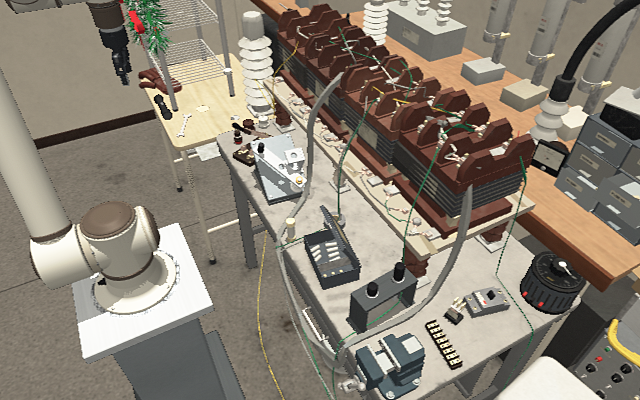

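View pics/wrist0.png

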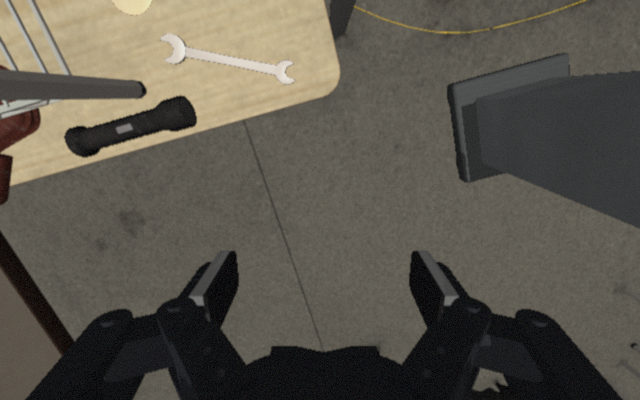

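The stand shows at scene (262,190) / side (278,165), the rack with two pins at scene (412,290) / side (385,295), and the fuse at scene (287,243). The wrist view shows only the side table, with nothing useful. I'll enlarge both views of the stand and rack and get depth positions.

```bash
cat > h.py <<'E'
from bench import *
import cv2,numpy as np
from scipy.spatial.transform import Rotation as Rn
def world(n,u,v,z,cp=None,T=None):
    c=camera_params(n);K=c["camera_matrix"]
    p=np.array([(u-K[0,2])/K[0,0]*z,(v-K[1,2])/K[1,1]*z,z])
    if n=="wrist":
        q=c["mount"][:3,:3]@p.reshape(3,-1)+c["mount"][:3,3:]
        return (T[0]@q+T[1][:,None]).T
    return (c["R"].T@(p.reshape(3,-1)-c["t"][:,None])).T
def cloud(n,im,d,T=None):
    v,u=np.mgrid[0:400,0:640]
    return world(n,u.ravel(),v.ravel(),d.ravel(),T=T).reshape(400,640,3)
E
python3 - <<'E'
from h import *
A=[]
for n,b in (("scene",[(215,150,95,80),(370,235,95,80)]),("side",[(240,130,80,67),(340,250,80,67)])):
    f=np.load(f"pics/{n}0.npz");im=f["im"];r=[]
    for x,y,w,h in b: r.append(cv2.resize(im[y:y+h,x:x+w],(400,300),interpolation=cv2.INTER_CUBIC))
    A.append(np.hstack(r))
    P=cloud(n,im,f["d"])
    pts={"scene":[(412,276),(429,251),(287,238),(327,232),(240,170),(262,190),(285,210),(320,95),(290,150),(280,300),(300,330),(380,380),(470,240),(488,160)],
         "side":[(372,289),(400,268),(291,225),(262,148),(278,170),(292,158),(385,282)]}[n]
    for p in pts: print(n,p,P[p[1],p[0]].round())
cv2.imwrite("pics/c1.png",np.vstack(A)[:,:,::-1])
E
```

```text
scene (412, 276) [ 491. -369.   99.]
scene (429, 251) [ 526. -375.  146.]
scene (287, 238) [406. -70.  65.]
scene (327, 232) [546. -50.  11.]
scene (240, 170) [427. 174. 146.]
scene (262, 190) [458. 120.  97.]
scene (285, 210) [505.  84.  33.]
scene (320, 95) [637.  89. 329.]
scene (290, 150) [580. 154. 170.]
scene (280, 300) [ 384.  -54. -129.]
scene (300, 330) [ 345. -196.  -92.]
scene (380, 380) [ 363. -420.  -46.]
scene (470, 240) [ 822. -302.   -2.]
scene (488, 160) [ 677. -375.  291.]
side (372, 289) [ 454. -383.  133.]
side (400, 268) [ 531. -375.  149.]
side (291, 225) [407. -74.  70.]
side (262, 148) [433. 165. 158.]
side (278, 170) [459. 119.  99.]
side (292, 158) [500. 106. 137.]
side (385, 282) [ 506. -362.  100.]
```

View pics/c1.png

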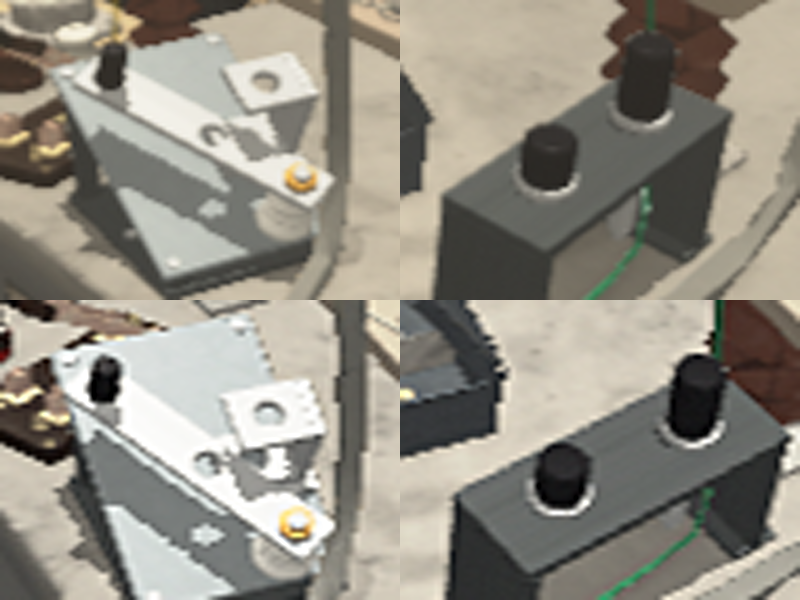

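The crops show that the far pin (scene ~(429,251)) is the long one. The lever is swung out toward the robot: handle at scene (242,163), nut (286,197), ear hole (278,171). Next I'll fit the panel and trace the grey hose.

```bash
python3 - <<'E'
from h import *
np.set_printoptions(suppress=True,precision=3)
F={n:np.load(f"pics/{n}0.npz") for n in("scene","side")}
P={n:cloud(n,F[n]["im"],F[n]["d"]) for n in F}
for p in [(318,95),(308,110),(300,130),(295,160),(295,190),(292,210),(285,222),(276,255),(275,280)]:
    q=P["scene"][p[1],p[0]-3:p[0]+4];print("hose",p,q[np.argmin(F['scene']['d'][p[1],p[0]-3:p[0]+4])].round())
C=np.vstack([P[n].reshape(-1,3) for n in P])
m=(abs(C[:,0]-470)<130)&(abs(C[:,1]-130)<130)&(C[:,2]>5)&(C[:,2]<230);Q=C[m]
# ransac for plane with tilt 30
rng=np.random.default_rng(0)
def plane(Q,th=2.5):
    b=(0,)
    for _ in range(3000):
        a=Q[rng.choice(len(Q),3,replace=False)];n=np.cross(a[1]-a[0],a[2]-a[0]);l=np.linalg.norm(n)
        if l<200: continue
        n/=l;n*=np.sign(n[2])
        if abs(n[2]-.866)>.05 or n[1]>0: continue
        k=(abs((Q-a[0])@n)<th).sum()
        if k>b[0]: b=(k,n,a[0])
    k,n,o=b;I=Q[abs((Q-o)@n)<th];c=I.mean(0);n=np.linalg.svd(I-c)[2][2];n*=np.sign(n[2]);return n,c,k
n,c,k=plane(Q);print("plane",n,c,k,len(Q))
x=np.array([0,0,1])-n[2]*n;x/=np.linalg.norm(x);y=np.cross(n,x);print("x",x,"y",y)
h=(Q-c)@n;hi=np.histogram(h,bins=np.arange(-10,110,4));print(list(zip(hi[1],hi[0])))
for lo,up in((-3,3),(44,58),(86,94)):
    s=Q[(h>lo)&(h<up)]-c;s=s[:,:];print(lo,np.percentile(s@x,[1,5,50,95,99]),np.percentile(s@y,[1,5,50,95,99]))
def tri(a,b):
    M=[cp["camera_matrix"]@np.c_[cp["R"],cp["t"]] for cp in map(camera_params,("scene","side"))]
    X=cv2.triangulatePoints(M[0],M[1],np.array(a,float).reshape(2,1),np.array(b,float).reshape(2,1));return (X[:3]/X[3]).ravel()
for nm,a,b in(("ear",(278.2,171.3),(293.6,155)),("nut",(286.2,196.9),(299.4,179.8)),("handletop",(241.8,162.3),(261,143.4))):
    X=tri(a,b);e=X-c;print(nm,X,"panelrel",e@x,e@y,e@n,"depth",P["scene"][int(a[1]),int(a[0])],P["side"][int(b[1]),int(b[0])])
E
```

```text
hose (318, 95) [635.  82. 331.]
hose (308, 110) [590.  92. 298.]
hose (300, 130) [563.  93. 250.]
hose (295, 160) [545.  92. 170.]
hose (295, 190) [541.  92.  81.]
hose (292, 210) [523.  75.  30.]
hose (285, 222) [492.  53.  14.]
hose (276, 255) [383. -49.  14.]
hose (275, 280) [360. -92. -23.]
plane [-0.065 -0.499  0.864] [470.386 169.492  66.906] 2280 8353
x [0.112 0.857 0.503] y [-0.992  0.13  -0.   ]
[(np.int64(-10), np.int64(106)), (np.int64(-6), np.int64(603)), (np.int64(-2), np.int64(1983)), (np.int64(2), np.int64(602)), (np.int64(6), np.int64(188)), (np.int64(10), np.int64(120)), (np.int64(14), np.int64(143)), (np.int64(18), np.int64(142)), (np.int64(22), np.int64(97)), (np.int64(26), np.int64(68)), (np.int64(30), np.int64(74)), (np.int64(34), np.int64(83)), (np.int64(38), np.int64(65)), (np.int64(42), np.int64(86)), (np.int64(46), np.int64(158)), (np.int64(50), np.int64(596)), (np.int64(54), np.int64(574)), (np.int64(58), np.int64(142)), (np.int64(62), np.int64(95)), (np.int64(66), np.int64(68)), (np.int64(70), np.int64(47)), (np.int64(74), np.int64(53)), (np.int64(78), np.i
[... 227 characters left out ...]
85 103.321] [-74.525 -63.782   2.481  47.977  51.235]
44 [-90.637 -81.663 -11.322 107.872 130.664] [-114.957 -107.512  -12.812   45.748   55.352]
86 [-28.416 -26.331  -5.312  47.03   53.315] [-121.147  -93.002  -48.171   38.455   43.936]
ear [508.442 111.997 140.622] panelrel -7.8971934575950264 -45.18809633673558 89.90876552358561 depth [669.202 366.362   0.073] [539.384 186.565  79.837]
nut [503.351  70.29   80.524] panelrel -74.45074129869784 -45.547899544104794 59.124584590616 depth [501.675  69.567  84.55 ] [501.292  67.266  86.28 ]
handletop [436.236 176.35  165.738] panelrel 51.79359522486093 34.75095462529025 84.20795625231659 depth [432.172 171.814 169.133] [433.892 170.218 172.033]
```

```bash
cat >> h.py <<'E'
np.set_printoptions(suppress=True,precision=4)
from scipy.linalg import logm,expm
t=np.radians(82.5);c3,s3=np.cos(np.pi/6),.5
PX=np.array([np.cos(t)*c3,np.sin(t)*c3,s3]);PZ=np.array([-np.cos(t)*s3,-np.sin(t)*s3,c3]);PY=np.cross(PZ,PX)
RP=np.c_[PX,PY,PZ];EAR=np.array([508.4,112.,140.6]);O=EAR-RP@[-15,-30,90]
def W(x,y,z): return O+RP@[x,y,z]
def pose():
    s=sensors.read_state();return Rn.from_quat(s["ee_rot"]).as_matrix(),np.array(s["position"]),s
def plan(R,p,N,frm=None):
    """constant tool-frame step from frm (or present) to (R,p) in N rows"""
    R0,p0=frm if frm else pose()[:2]
    A=np.eye(4);A[:3,:3]=R0;A[:3,3]=p0;B=np.eye(4);B[:3,:3]=R;B[:3,3]=p
    L=np.real(logm(np.linalg.inv(A)@B));S=expm(L/N);M=A@expm(L/2)
    rv=Rn.from_matrix(S[:3,:3]).as_rotvec()
    print("N",N,"travel",(S[:3,3]/250).round(5),"rot",(rv/2/np.pi).round(5),"mm",np.linalg.norm(S[:3,3]).round(1),"deg",np.degrees(np.linalg.norm(rv)).round(2),"mid",M[:3,3].round())
E
python3 - <<'E'
from h import *
F=np.load("pics/scene0.npz");P=cloud("scene",F["im"],F["d"])
print("O",O)
for v in range(90,225,12):
    u0={90:320}.get(v,int(np.interp(v,[95,110,130,160,190,210,222],[318,308,300,295,295,292,285])))
    for u in range(u0-9,u0+9):pass
    seg=P[v,u0-9:u0+10];d=F["d"][v,u0-9:u0+10];k=abs(d-np.median(d[7:12]))<12
    q=(seg[k]-O)@RP;print(v,u0,k.sum(),seg[k].mean(0).round(),"panel",q.mean(0).round(),"ymax",q[:,1].max().round())
D=np.vstack([cloud(n,None,np.load(f"pics/{n}0.npz")["d"]).reshape(-1,3) for n in("scene","side")])
m=(abs(D[:,0]-490)<100)&(abs(D[:,1]+375)<50);Q=D[m]
r=Q[(Q[:,2]>95)&(Q[:,2]<104)];print("racktop",r.mean(0),len(r),cv2.minAreaRect(r[:,:2].astype(np.float32)))
for lo,hi in((110,126),(135,160)):
    r=Q[(Q[:,2]>lo)&(Q[:,2]<hi)];
    for a in(r[r[:,0]<490],r[r[:,0]>490]):
        if len(a): print(lo,a.mean(0),a.max(0),a.min(0),len(a))
R=np.c_[-PX,PY,-PZ]
plan(R,W(45,30,230),30)
E
```

```text
O [486.2259 173.4101  70.1577]
90 320 16 [634.  87. 343.] panel [  79. -158.  269.] ymax -139.0
102 313 5 [640. 123. 303.] panel [  90. -159.  216.] ymax -158.0
114 306 8 [639. 147. 264.] panel [  91. -155.  172.] ymax -150.0
126 301 5 [660. 203. 210.] panel [ 115. -168.   95.] ymax -166.0
138 298 6 [637. 181. 184.] panel [  81. -149.   85.] ymax -146.0
150 296 7 [552.  95. 196.] panel [  3. -75. 144.] ymax -68.0
162 295 6 [550.  96. 161.] panel [-14. -73. 113.] ymax -67.0
174 295 6 [551.  95. 126.] panel [-32. -74.  82.] ymax -68.0
186 295 7 [547.  95.  90.] panel [-51. -70.  52.] ymax -64.0
198 293 4 [519.  69.  72.] panel [-85. -46.  51.] ymax -41.0
210 292 12 [519.  81.  29.] panel [-96. -44.   8.] ymax -29.0
222 285 12 [491.  78.   1.] panel [-116.  -18.  -13.] ymax -1.0
racktop [ 488.2004 -377.2319   99.7432] 2309 ((497.55487060546875, -371.6960144042969), (153.3652801513672, 59.556358337402344), 5.171847820281982)
110 [ 453.8723 -379.6971  117.7111] [ 468.4802 -365.3306  125.875 ] [ 447.645  -387.493   110.0303] 138
110 [ 528.3827 -373.2545  117.9189] [ 543.3561 -356.6251  125.8243] [ 522.2294 -380.9529  110.1619] 125
135 [ 455.092  -379.0288  136.0405] [ 455.1381 -377.0933  136.6269] [ 455.0459 -380.9643  135.4541] 2
135 [ 555.7614 -362.9625  149.1035] [ 589.5974 -325.0226  159.9966] [ 522.0838 -381.5859  135.0695] 494
N 30 travel [ 0.0793  0.007  -0.0295] rot [ 0.002  -0.0023  0.0074] mm 21.2 deg 2.89 mid [395. 408. 304.]
```

>>> {"op": "servo_tool", "data": {
  "motion": [
    {"travel":[0.079,0.007,-0.03],"rot":[0.002,-0.0023,0.0074],"hand":1},
    {"travel":[0.079,0.007,-0.03],"rot":[0.002,-0.0023,0.0074],"hand":1},
    {"travel":[0.079,0.007,-0.03],"rot":[0.002,-0.0023,0.0074],"hand":1},
    {"travel":[0.079,0.007,-0.03],"rot":[0.002,-0.0023,0.0074],"hand":1},
    {"travel":[0.079,0.007,-0.03],"rot":[0.002,-0.0023,0.0074],"hand":1},
    {"travel":[0.079,0.007,-0.03],"rot":[0.002,-0.0023,0.0074],"hand":1},
    {"travel":[0.079,0.007,-0.03],"rot":[0.002,-0.0023,0.0074],"hand":1},
    {"travel":[0.079,0.007,-0.03],"rot":[0.002,-0.0023,0.0074],"hand":1},
    {"travel":[0.079,0.007,-0.03],"rot":[0.002,-0.0023,0.0074],"hand":1},
    {"travel":[0.079,0.007,-0.03],"rot":[0.002,-0.0023,0.0074],"hand":1}
  ]
}}

```text
clock: 0.98
position: [332.8, 492.6, 290.8]
ee_rot: [0.929, -0.357, -0.063, -0.071]
contact_force: [0.4, -0.5, 0.8]
gripper_width: 85.8
grasp_force: 0.0
```

>>> {"op": "servo_tool", "data": {
  "motion": [
    {"travel":[0.079,0.007,-0.03],"rot":[0.002,-0.0023,0.0074],"hand":1},
    {"travel":[0.079,0.007,-0.03],"rot":[0.002,-0.0023,0.0074],"hand":1},
    {"travel":[0.079,0.007,-0.03],"rot":[0.002,-0.0023,0.0074],"hand":1},
    {"travel":[0.079,0.007,-0.03],"rot":[0.002,-0.0023,0.0074],"hand":1},
    {"travel":[0.079,0.007,-0.03],"rot":[0.002,-0.0023,0.0074],"hand":1},
    {"travel":[0.079,0.007,-0.03],"rot":[0.002,-0.0023,0.0074],"hand":1},
    {"travel":[0.079,0.007,-0.03],"rot":[0.002,-0.0023,0.0074],"hand":1},
    {"travel":[0.079,0.007,-0.03],"rot":[0.002,-0.0023,0.0074],"hand":1},
    {"travel":[0.079,0.007,-0.03],"rot":[0.002,-0.0023,0.0074],"hand":1},
    {"travel":[0.079,0.007,-0.03],"rot":[0.002,-0.0023,0.0074],"hand":1}
  ]
}}

```text
clock: 1.82
position: [436.2, 311.3, 311.8]
ee_rot: [0.809, -0.558, -0.122, -0.138]
contact_force: [-0.2, -0.3, -0.2]
gripper_width: 85.4
grasp_force: 0.0
```

```bash
python3 - <<'E'
from h import *
R,p,s=pose();print(p,s["joints"],s["clock"],s["contact_force"]);print(R)
plan(np.c_[-PX,PY,-PZ],W(45,30,200),12)
E
```

```text
[436.2306 311.3093 311.8059] [ 0.7393  0.1168 -0.0795 -0.3248 -1.1726 -0.2803] 1.8167 [-0.233  -0.3307 -0.2085]
[[ 0.3469 -0.9369 -0.043 ]
 [-0.8698 -0.3385  0.3589]
 [-0.3508 -0.0871 -0.9324]]
N 12 travel [ 0.0658  0.005  -0.0142] rot [ 0.0017 -0.0019  0.0062] mm 16.9 deg 2.41 mid [454. 214. 293.]
```

>>> {"op": "servo_tool", "data": {
  "motion": [
    {"travel":[0.066,0.005,-0.014],"rot":[0.0017,-0.0019,0.0062],"hand":1},
    {"travel":[0.066,0.005,-0.014],"rot":[0.0017,-0.0019,0.0062],"hand":1},
    {"travel":[0.066,0.005,-0.014],"rot":[0.0017,-0.0019,0.0062],"hand":1},
    {"travel":[0.066,0.005,-0.014],"rot":[0.0017,-0.0019,0.0062],"hand":1},
    {"travel":[0.066,0.005,-0.014],"rot":[0.0017,-0.0019,0.0062],"hand":1},
    {"travel":[0.066,0.005,-0.014],"rot":[0.0017,-0.0019,0.0062],"hand":1},
    {"travel":[0.066,0.005,-0.014],"rot":[0.0017,-0.0019,0.0062],"hand":1},
    {"travel":[0.066,0.005,-0.014],"rot":[0.0017,-0.0019,0.0062],"hand":1},
    {"travel":[0.066,0.005,-0.014],"rot":[0.0017,-0.0019,0.0062],"hand":1},
    {"travel":[0.066,0.005,-0.014],"rot":[0.0017,-0.0019,0.0062],"hand":1}
  ]
}}

```text
clock: 2.65
position: [453.3, 148.7, 274.7]
ee_rot: [-0.669, 0.701, 0.164, 0.187]
contact_force: [0.4, -0.2, 0.8]
gripper_width: 85.4
grasp_force: 0.0
```

>>> {"op": "servo_tool", "data": {
  "motion": [
    {"travel":[0.066,0.005,-0.014],"rot":[0.0017,-0.0019,0.0062],"hand":1},
    {"travel":[0.066,0.005,-0.014],"rot":[0.0017,-0.0019,0.0062],"hand":1},
    {"travel":[0,0,0],"rot":[0,0,0],"hand":0.7},
    {"travel":[0,0,0],"rot":[0,0,0],"hand":0.7}
  ]
}}

```text
clock: 2.98
position: [448.8, 116.8, 264.8]
ee_rot: [-0.637, 0.725, 0.171, 0.196]
contact_force: [0.5, -0.1, 0.1]
gripper_width: 63.7
grasp_force: 0.0
```

```bash
python3 - <<'E'
from h import *
R,p,s=pose();print(p,s["joints"],s["clock"],s["gripper_width"],(p-O)@RP);print(RP.T@R)
im,d=get_image("wrist");np.savez("pics/w1.npz",im=im,d=d,R=R,p=p);cv2.imwrite("pics/w1.png",im[:,:,::-1])
E
```

```text
[448.8086 116.8468 264.8087] [ 0.2501  0.0513 -0.2459 -0.5437 -1.124  -0.1768] 2.9833 63.71088933556104 [ 44.5297  29.7143 199.0543]
[[-1.     -0.0017  0.003 ]
 [-0.0017  1.     -0.0002]
 [-0.003  -0.0002 -1.    ]]
```

View pics/w1.png

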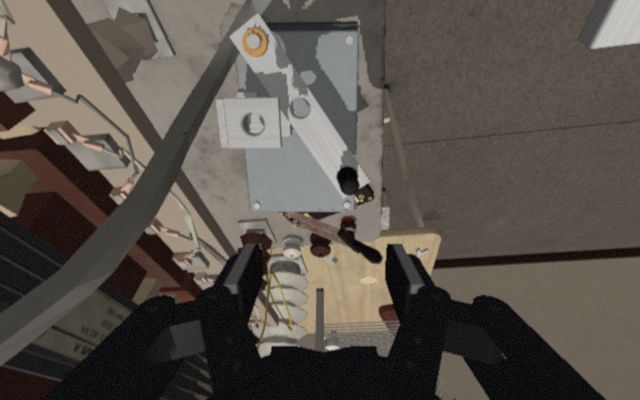

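The wrist view shows the whole stand: pivot nut (255,40), ear hole (255,124), lever hole (300,106), handle post (347,178), panel's right edge x≈356 and screws. I'll refine the panel frame from it.

```bash
python3 - <<'E'
from h import *
f=np.load("pics/w1.npz");T=(f["R"],f["p"]);im,d=f["im"],f["d"];P=cloud("wrist",im,d,T)
q=(P-O)@RP
# plane fit of panel face, ear top in present panel frame
def fit(u0,u1,v0,v1,h):
    a=q[v0:v1,u0:u1].reshape(-1,3);a=a[abs(a[:,2]-h)<8]
    A=np.c_[a[:,:2],np.ones(len(a))];k=np.linalg.lstsq(A,a[:,2],rcond=None)[0];return k,len(a),np.std(A@k-a[:,2])
print("panel",fit(252,290,152,205,0),"right",fit(335,354,40,150,0),"ear",fit(224,278,100,146,90))
g=cv2.cvtColor(im,cv2.COLOR_RGB2GRAY)
# masks by height
m90=(abs(q[...,2]-90)<6)&(q[...,1]<5)&(abs(q[...,0]+15)<40);m90[:80]=0;m90[160:]=0
ys,xs=np.nonzero(m90);print("ear px box",xs.min(),xs.max(),ys.min(),ys.max(),"panel pctl",np.percentile(q[m90][:,0],[2,98]),np.percentile(q[m90][:,1],[2,98]))
m0=(abs(q[...,2])<5)&(abs(q[...,0])<115)&(abs(q[...,1])<80)
print("face",np.percentile(q[m0][:,0],[1,99]),np.percentile(q[m0][:,1],[1,99]))
ray=lambda u,v,h:(lambda a,b:a+(b-a)*(h-a[2])/(b[2]-a[2]))((world("wrist",u,v,100.,T=T)[0]-O)@RP,(world("wrist",u,v,300.,T=T)[0]-O)@RP)
for n,u,v,h in(("ear",255,124,90),("nut",254,40,60),("leverhole",300,106,54),("handle",346,173,92),("cornTR",357,25,0),("cornBR",355,212,0),("cornBL",249,212,0),("screwTR",349,40,0),("screwBR",348,205,0),("screwBL",256,206,0)):
    print(n,ray(u,v,h),"d",q[v,u])
cv2.imwrite("pics/w1c.png",cv2.resize(im[10:225,215:390],(700,600)[:2] if 0 else (488,600),interpolation=cv2.INTER_CUBIC)[:,:,::-1])
E
```

```text
panel (array([-0.0008,  0.0049, -0.9384]), 2007, np.float64(0.7486448713468269)) right (array([-0.0025,  0.0138, -1.358 ]), 1918, np.float64(0.8186159114054411)) ear (array([-0.0027,  0.0093, 88.9881]), 2139, np.float64(0.913195859339702))
ear px box 156 281 98 147 panel pctl [-31.952    6.2531] [-79.9266  -6.8193]
face [-97.4359  99.2309] [-60.6028  65.6933]
ear [-12.3881 -26.2575  90.    ] d [ -5.8506 -42.7524  16.6902]
nut [-79.2222 -28.8491  60.    ] d [-78.5144 -27.9092  64.4718]
leverhole [-25.4129   8.3278  54.    ] d [-23.6474   4.1983  -0.1795]
handle [28.5184 49.3521 92.    ] d [32.8129 50.6522 75.1089]
cornTR [-102.3842   63.8856    0.    ] d [-104.6725   65.0257  -11.5354]
cornBR [101.1733  68.6577   0.    ] d [ 172.4672   88.8306 -178.7883]
cornBL [101.2356 -61.4802   0.    ] d [ 173.17   -109.9705 -180.3121]
screwTR [-88.7183  56.1529   0.    ] d [-88.3454  55.9735   2.3564]
screwBR [92.0163 59.828   0.    ] d [90.9864 59.5873  2.7691]
screwBL [ 93.3676 -52.3255   0.    ] d [ 93.2532 -52.2519   0.3042]
```

View pics/w1c.png

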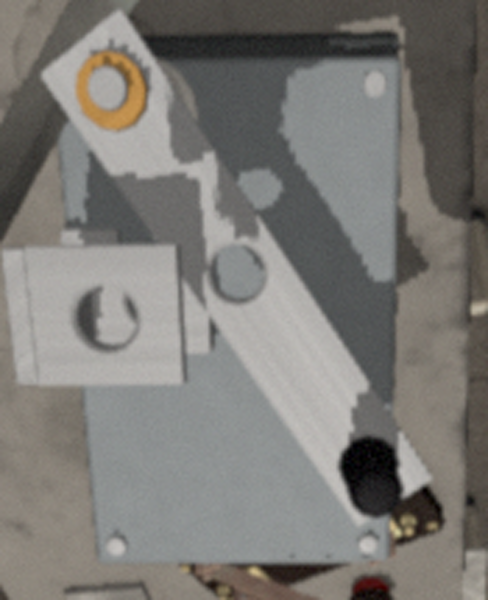

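>>> {"op": "servo_tool", "data": {
  "motion": [
    {"travel":[0.004,0.068,0],"rot":[0,0,0],"hand":0},
    {"travel":[0.004,0.068,0],"rot":[0,0,0],"hand":0},
    {"travel":[0.004,0.068,0],"rot":[0,0,0],"hand":0},
    {"travel":[0.004,0.068,0],"rot":[0,0,0],"hand":0},
    {"travel":[0,0,0.088],"rot":[0,0,0],"hand":0},
    {"travel":[0,0,0.088],"rot":[0,0,0],"hand":0},
    {"travel":[0,0,0.088],"rot":[0,0,0],"hand":0},
    {"travel":[0,0,0.088],"rot":[0,0,0],"hand":0},
    {"travel":[0,0,0.088],"rot":[0,0,0],"hand":0},
    {"travel":[0,0,0.088],"rot":[0,0,0],"hand":0}
  ]
}}

```text
clock: 3.87
position: [389.9, 190.2, 148.6]
ee_rot: [-0.639, 0.724, 0.171, 0.197]
contact_force: [0.4, -0.3, -0.7]
gripper_width: 0.0
grasp_force: 0.0
```

```bash
python3 - <<'E'
from h import *
R,p,s=pose();print((p-O)@RP,s["gripper_width"],s["contact_force"],s["joints"])
E
```

```text
[42.7118 97.6857 65.8605] 0.023978361838041244 [ 0.368  -0.3415 -0.6909] [ 0.4618  0.0987 -0.4998 -0.6445 -0.7681 -0.1607]
```

>>> {"op": "servo_tool", "data": {
  "motion": [
    {"travel":[-0.006,-0.036,0],"rot":[0,0,0],"hand":0},
    {"travel":[-0.008,-0.036,0],"rot":[0,0,0],"hand":0},
    {"travel":[-0.012,-0.036,0],"rot":[0,0,0],"hand":0},
    {"travel":[-0.014,-0.036,0],"rot":[0,0,0],"hand":0},
    {"travel":[-0.013,-0.036,0],"rot":[0,0,0],"hand":0},
    {"travel":[-0.012,-0.036,0],"rot":[0,0,0],"hand":0},
    {"travel":[-0.01,-0.036,0],"rot":[0,0,0],"hand":0},
    {"travel":[-0.008,-0.036,0],"rot":[0,0,0],"hand":0},
    {"travel":[-0.006,-0.036,0],"rot":[0,0,0],"hand":0},
    {"travel":[-0.004,-0.036,0],"rot":[0,0,0],"hand":0}
  ]
}}

```text
clock: 4.7
position: [482.8, 196.8, 160.9]
ee_rot: [-0.638, 0.725, 0.171, 0.196]
contact_force: [-1.1, 1.7, 1.4]
gripper_width: -0.3
grasp_force: 0.9
```

```bash
python3 - <<'E'
from h import *
R,p,s=pose();print((p-O)@RP,s["contact_force"]@RP)
E
```

```text
[65.0949  6.4886 67.2107] [2.0444 1.325  0.4642]
```

>>> {"op": "servo_tool", "data": {
  "motion": [
    {"travel":[-0.001,-0.016,0],"rot":[0,0,0],"hand":0},
    {"travel":[0,-0.016,0],"rot":[0,0,0],"hand":0},
    {"travel":[0,-0.012,0],"rot":[0,0,0],"hand":0},
    {"travel":[0,0,0],"rot":[0,0,0],"hand":0}
  ]
}}

```text
clock: 5.03
position: [493.2, 195.5, 160.6]
ee_rot: [-0.638, 0.725, 0.171, 0.196]
contact_force: [1.1, -0.6, -0.1]
gripper_width: 0.4
grasp_force: 0.0
```

```bash
python3 - <<'E'
from h import *
R,p,s=pose();print((p-O)@RP,s["contact_force"]@RP)
E
```

```text
[64.9837 -3.9955 66.9597] [-0.4179 -1.1239  0.131 ]
```

>>> {"op": "servo_tool", "data": {
  "motion": [
    {"travel":[0,-0.01,0],"rot":[0,0,0],"hand":0},
    {"travel":[0,-0.01,0],"rot":[0,0,0],"hand":0}
  ]
}}

```text
clock: 5.2
position: [495.0, 195.3, 160.5]
ee_rot: [-0.638, 0.725, 0.173, 0.194]
contact_force: [-10.4, 0.3, 6.5]
gripper_width: 0.1
grasp_force: 5.3
```

>>> {"op": "servo_tool", "data": {
  "motion": [
    {"travel":[0,-0.008,0],"rot":[0,0,0],"hand":0},
    {"travel":[0,0,0],"rot":[0,0,0],"hand":0}
  ]
}}

```text
clock: 5.37
position: [495.0, 195.3, 160.5]
ee_rot: [-0.639, 0.724, 0.175, 0.193]
contact_force: [-10.7, 1.2, 7.2]
gripper_width: 0.4
grasp_force: 5.7
```

```bash
python3 - <<'E'
from h import *
R,p,s=pose();print((p-O)@RP,s["contact_force"]@RP)
im,d=get_image("wrist");np.savez("pics/w2.npz",im=im,d=d,R=R,p=p)
im2,_=get_image("scene")
a=cv2.resize(im,(640,400));b=cv2.resize(im2[150:230,215:310],(475,400),interpolation=cv2.INTER_CUBIC)
cv2.imwrite("pics/w2.png",np.hstack([a[:,160:480],b])[:,:,::-1])
E
```

```text
[64.933  -5.8768 66.8036] [ 3.4003 10.7197  6.3767]
```

View pics/w2.png

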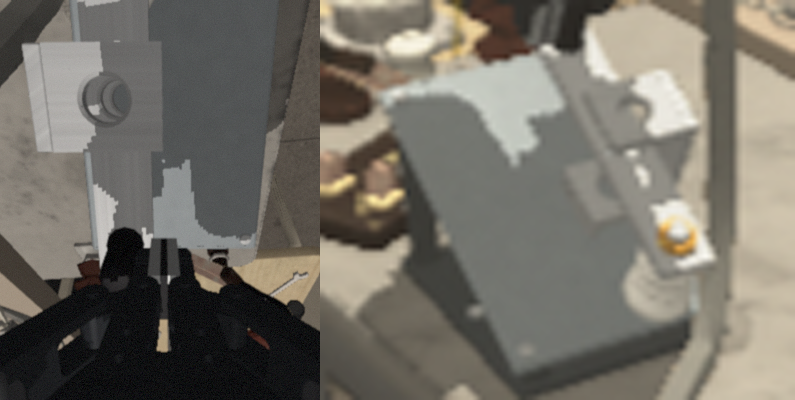

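The lever is at its stop: contact force rose to about 11 N at the predicted place, and in the picture the lever hole shows centred through the ear hole (266,98 in the full image). I'll back off and take a view from the insertion orientation.

>>> {"op": "servo_tool", "data": {
  "motion": [
    {"travel":[0,0.04,0],"rot":[0,0,0],"hand":0},
    {"travel":[0,0.06,-0.03],"rot":[0,0,0],"hand":0},
    {"travel":[0,0,-0.1],"rot":[0,0,0],"hand":0},
    {"travel":[0,0,-0.1],"rot":[0,0,0],"hand":0},
    {"travel":[0,0,-0.1],"rot":[0,0,0],"hand":0},
    {"travel":[0,0,-0.1],"rot":[0,0,0],"hand":0},
    {"travel":[0,0,-0.1],"rot":[0,0,0],"hand":0},
    {"travel":[0,0,-0.1],"rot":[0,0,0],"hand":0},
    {"travel":[0,0,0],"rot":[0,0,0],"hand":0}
  ]
}}

```text
clock: 6.22
position: [466.7, 117.9, 302.2]
ee_rot: [-0.638, 0.724, 0.167, 0.201]
contact_force: [0.0, -0.0, 1.2]
gripper_width: 0.1
grasp_force: 0.0
```

```bash
python3 - <<'E'
from h import *
R,p,s=pose();print((p-O)@RP,s["contact_force"]@RP,s["joints"])
plan(np.c_[PY,PX,-PZ],W(-15,-10,215),20)
f=np.load("pics/w2.npz");T=(f["R"],f["p"])
ray=lambda u,v,h:(lambda a,b:a+(b-a)*(h-a[2])/(b[2]-a[2]))((world("wrist",u,v,100.,T=T)[0]-O)@RP,(world("wrist",u,v,300.,T=T)[0]-O)@RP)
print(ray(266,98.5,90))
E
```

```text
[ 66.1592  12.1283 229.7568] [ 0.5938 -0.0328  1.0319] [ 0.248   0.0471 -0.1616 -0.5235 -1.1899 -0.2187]
N 20 travel [ 0.01   -0.0158  0.003 ] rot [-0.      0.0001  0.0126] mm 4.7 deg 4.52 mid [491.  87. 278.]
[-13.2004 -27.5097  90.    ]
```

>>> {"op": "servo_tool", "data": {
  "motion": [
    {"travel":[0.01,-0.016,0.003],"rot":[0,0,0.0126],"hand":0.6},
    {"travel":[0.01,-0.016,0.003],"rot":[0,0,0.0126],"hand":0.6},
    {"travel":[0.01,-0.016,0.003],"rot":[0,0,0.0126],"hand":0.6},
    {"travel":[0.01,-0.016,0.003],"rot":[0,0,0.0126],"hand":0.6},
    {"travel":[0.01,-0.016,0.003],"rot":[0,0,0.0126],"hand":0.6},
    {"travel":[0.01,-0.016,0.003],"rot":[0,0,0.0126],"hand":0.6},
    {"travel":[0.01,-0.016,0.003],"rot":[0,0,0.0126],"hand":0.6},
    {"travel":[0.01,-0.016,0.003],"rot":[0,0,0.0126],"hand":0.6},
    {"travel":[0.01,-0.016,0.003],"rot":[0,0,0.0126],"hand":0.6},
    {"travel":[0.01,-0.016,0.003],"rot":[0,0,0.0126],"hand":0.6}
  ]
}}

```text
clock: 7.05
position: [488.9, 88.4, 271.6]
ee_rot: [-0.307, 0.915, 0.234, 0.115]
contact_force: [0.6, -0.5, -0.7]
gripper_width: 51.4
grasp_force: 0.0
```

>>> {"op": "servo_tool", "data": {
  "motion": [
    {"travel":[0.01,-0.016,0.003],"rot":[0,0,0.0126],"hand":0.8},
    {"travel":[0.01,-0.016,0.003],"rot":[0,0,0.0126],"hand":0.8},
    {"travel":[0.01,-0.016,0.003],"rot":[0,0,0.0126],"hand":0.8},
    {"travel":[0.01,-0.016,0.003],"rot":[0,0,0.0126],"hand":0.8},
    {"travel":[0.01,-0.016,0.003],"rot":[0,0,0.0126],"hand":0.8},
    {"travel":[0.01,-0.016,0.003],"rot":[0,0,0.0126],"hand":0.8},
    {"travel":[0.01,-0.016,0.003],"rot":[0,0,0.0126],"hand":0.8},
    {"travel":[0.01,-0.016,0.003],"rot":[0,0,0.0126],"hand":0.8},
    {"travel":[0.01,-0.016,0.003],"rot":[0,0,0.0126],"hand":0.8},
    {"travel":[0.01,-0.016,0.003],"rot":[0,0,0.0126],"hand":0.8}
  ]
}}

```text
clock: 7.88
position: [478.0, 53.8, 242.2]
ee_rot: [0.07, 0.963, 0.26, 0.016]
contact_force: [-0.4, -0.4, -0.3]
gripper_width: 68.4
grasp_force: 0.0
```

>>> {"op": "servo_tool", "data": {
  "motion": [
    {"travel":[0,0,0],"rot":[0,0,0],"hand":0.8},
    {"travel":[0,0,0],"rot":[0,0,0],"hand":0.8}
  ]
}}

```text
clock: 8.05
position: [478.0, 53.9, 242.5]
ee_rot: [0.067, 0.963, 0.26, 0.016]
contact_force: [0.2, 0.2, 1.0]
gripper_width: 67.8
grasp_force: 0.0
```

```bash
python3 - <<'E'
from h import *
R,p,s=pose();print((p-O)@RP,s["joints"],s["clock"]);print(RP.T@R)
im,d=get_image("wrist");np.savez("pics/w3.npz",im=im,d=d,R=R,p=p)
# ear hole: top-face mask and hole contour
q=(cloud("wrist",im,d,(R,p))-O)@RP
m=((abs(q[...,2]-90)<7)&(abs(q[...,0]+15)<30)&(abs(q[...,1]+30)<34)).astype(np.uint8)
cs,h=cv2.findContours(m,cv2.RETR_CCOMP,cv2.CHAIN_APPROX_NONE)
for c,hh in zip(cs,h[0]):
    if cv2.contourArea(c)>80: print(hh[3]>=0,cv2.contourArea(c),cv2.minAreaRect(c),cv2.fitEllipse(c))
ys,xs=np.nonzero(m);x0,y0=max(xs.min()-30,0),max(ys.min()-30,0)
cr=im[y0:ys.max()+30,x0:xs.max()+30];k=min(400/cr.shape[1],400/cr.shape[0]);print(x0,y0,k)
z=cv2.resize(cr,None,fx=k,fy=k,interpolation=cv2.INTER_CUBIC);z=cv2.copyMakeBorder(z,0,400-z.shape[0],0,0,cv2.BORDER_CONSTANT) if z.shape[0]<400 else z[:400]
cv2.imwrite("pics/w3.png",np.hstack([cv2.resize(im,(400,250)) if 0 else im[:, 120:520],z])[:,:,::-1])
E
```

```text
[-17.3362  -7.4162 209.0376] [ 0.0901  0.1388 -0.1992 -0.5618 -1.1687 -1.5918] 8.05
[[ 0.0078  1.      0.003 ]
 [ 1.     -0.0078 -0.0007]
 [-0.0007  0.003  -1.    ]]
False 2095.0 ((326.5, 211.5), (51.0, 43.0), 90.0) ((326.6898498535156, 211.0998992919922), (48.22914505004883, 60.621883392333984), 179.58815002441406)
True 253.0 ((326.5, 208.5), (19.0, 17.0), 0.0) ((326.6856384277344, 208.5456085205078), (17.031137466430664, 19.042491912841797), 90.45030212402344)
275 156 3.6036036036036037
```

View pics/w3.png

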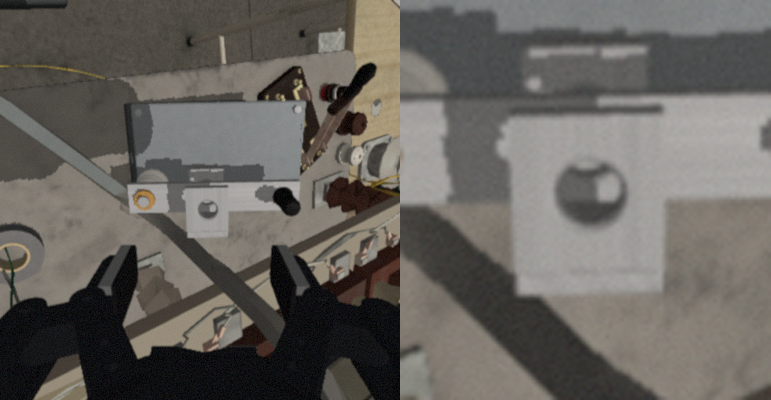

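The ear hole sits at about (327,209) with the lever hole in line under it; the handle post is at (406,200) in the full image. Next, the rack.

```bash
cat >> h.py <<'E'
def ray(f,u,v,h,o=None,B=None):
    """panel (or other frame) point on pixel ray at height h"""
    o=O if o is None else o;B=RP if B is None else B;T=(f["R"],f["p"])
    a=(world("wrist",u,v,100.,T=T)[0]-o)@B;b=(world("wrist",u,v,300.,T=T)[0]-o)@B
    return a+(b-a)*(h-a[2])/(b[2]-a[2])
def tilt(head,L): # tool: x toward -u, leaned L about y
    u=np.array([np.cos(head),np.sin(head),0]);z=np.array([0,0,-1.])
    zt=np.cos(L)*z+np.sin(L)*u;xt=-np.cos(L)*u+np.sin(L)*z;return np.c_[xt,np.cross(zt,xt),zt]
E
python3 - <<'E'
from h import *
for n,u,v in(("w1",253.3,123.6),("w2",266,98.5),("w3",327.2,209)): print(n,ray(np.load(f"pics/{n}.npz"),u,v,90))
f=np.load("pics/w3.npz");
for u,v in((128+120,104),(301+120,102),(300+120,181)): print("corner",ray(f,u,v,0))
R=tilt(np.radians(5.2),np.radians(12));p=np.array([534,-368,235.])
plan(R,p,24)
E
```

```text
w1 [-14.2912 -26.9115  90.    ]
w2 [-15.0038 -26.745   90.    ]
w3 [-12.6253 -27.3945  90.    ]
corner [-100.0286   65.292     0.    ]
corner [94.6517 65.6124  0.    ]
corner [102.0364 -26.706   -0.    ]
N 24 travel [-0.0125 -0.0688 -0.017 ] rot [ 0.0033 -0.001  -0.0018] mm 18.0 deg 1.41 mid [ 497. -158.  209.]
```

```bash
python3 - <<'E'
from h import *
for _ in range(2):
    c=camera_params("wrist");print(c["mount"],c["camera_matrix"][0])
print(ray(np.load("pics/w2.npz"),266,98.5,90))
E
```

```text
[[  -0.0016   -0.9497   -0.3132   80.8548]
 [   1.       -0.0012   -0.0014    1.3892]
 [   0.001    -0.3132    0.9497 -142.0799]
 [   0.        0.        0.        1.    ]] [298.4432   0.     323.4351]
[[  -0.0016   -0.9497   -0.3132   80.8548]
 [   1.       -0.0012   -0.0014    1.3892]
 [   0.001    -0.3132    0.9497 -142.0799]
 [   0.        0.        0.        1.    ]] [298.4432   0.     323.4351]
[-15.0038 -26.745   90.    ]
```

>>> {"op": "servo_tool", "data": {
  "motion": [
    {"travel":[-0.0125,-0.069,-0.03],"rot":[0.0033,-0.001,-0.0018],"hand":0.8},
    {"travel":[-0.0125,-0.069,-0.03],"rot":[0.0033,-0.001,-0.0018],"hand":0.8},
    {"travel":[-0.0125,-0.069,-0.03],"rot":[0.0033,-0.001,-0.0018],"hand":0.8},
    {"travel":[-0.0125,-0.069,-0.03],"rot":[0.0033,-0.001,-0.0018],"hand":0.8},
    {"travel":[-0.0125,-0.069,-0.017],"rot":[0.0033,-0.001,-0.0018],"hand":0.8},
    {"travel":[-0.0125,-0.069,-0.017],"rot":[0.0033,-0.001,-0.0018],"hand":0.8},
    {"travel":[-0.0125,-0.069,-0.017],"rot":[0.0033,-0.001,-0.0018],"hand":0.8},
    {"travel":[-0.0125,-0.069,-0.017],"rot":[0.0033,-0.001,-0.0018],"hand":0.8},
    {"travel":[-0.0125,-0.069,-0.017],"rot":[0.0033,-0.001,-0.0018],"hand":0.8},
    {"travel":[-0.0125,-0.069,-0.017],"rot":[0.0033,-0.001,-0.0018],"hand":0.8}
  ]
}}

```text
clock: 8.93
position: [491.3, -129.3, 222.0]
ee_rot: [0.021, 0.986, 0.155, 0.054]
contact_force: [-0.6, -0.3, 0.4]
gripper_width: 68.3
grasp_force: 0.0
```

>>> {"op": "servo_tool", "data": {
  "motion": [
    {"travel":[-0.0125,-0.069,-0.017],"rot":[0.0033,-0.001,-0.0018],"hand":0.8},
    {"travel":[-0.0125,-0.069,-0.017],"rot":[0.0033,-0.001,-0.0018],"hand":0.8},
    {"travel":[-0.0125,-0.069,-0.017],"rot":[0.0033,-0.001,-0.0018],"hand":0.8},
    {"travel":[-0.0125,-0.069,-0.017],"rot":[0.0033,-0.001,-0.0018],"hand":0.8},
    {"travel":[-0.0125,-0.069,-0.017],"rot":[0.0033,-0.001,-0.0018],"hand":0.8},
    {"travel":[-0.0125,-0.069,-0.017],"rot":[0.0033,-0.001,-0.0018],"hand":0.8},
    {"travel":[-0.0125,-0.069,-0.017],"rot":[0.0033,-0.001,-0.0018],"hand":0.8},
    {"travel":[-0.0125,-0.069,-0.017],"rot":[0.0033,-0.001,-0.0018],"hand":0.8}
  ]
}}

```text
clock: 9.6
position: [511.5, -273.0, 225.6]
ee_rot: [-0.014, 0.994, 0.069, 0.083]
contact_force: [0.3, -0.2, 1.3]
gripper_width: 68.5
grasp_force: 0.0
```

```bash
python3 - <<'E'
from h import *
R,p,s=pose();print(p,s["joints"],s["clock"])
plan(tilt(np.radians(5.2),np.radians(12)),np.array([534,-368,225.]),8)
E
```

```text
[ 511.5128 -272.9876  225.6455] [-0.3138  0.2826 -0.0962 -0.2086 -1.0859 -1.1409] 9.6
N 8 travel [-0.0087 -0.0481 -0.0017] rot [ 0.0024 -0.0007 -0.0015] mm 12.2 deg 1.06 mid [ 522. -321.  224.]
```

>>> {"op": "servo_tool", "data": {
  "motion": [
    {"travel":[-0.0087,-0.048,-0.0017],"rot":[0.0024,-0.0007,-0.0015],"hand":0.8},
    {"travel":[-0.0087,-0.048,-0.0017],"rot":[0.0024,-0.0007,-0.0015],"hand":0.8},
    {"travel":[-0.0087,-0.048,-0.0017],"rot":[0.0024,-0.0007,-0.0015],"hand":0.8},
    {"travel":[-0.0087,-0.048,-0.0017],"rot":[0.0024,-0.0007,-0.0015],"hand":0.8},
    {"travel":[-0.0087,-0.048,-0.0017],"rot":[0.0024,-0.0007,-0.0015],"hand":0.8},
    {"travel":[-0.0087,-0.048,-0.0017],"rot":[0.0024,-0.0007,-0.0015],"hand":0.8},
    {"travel":[-0.0087,-0.048,-0.0017],"rot":[0.0024,-0.0007,-0.0015],"hand":0.8},
    {"travel":[-0.0087,-0.048,-0.0017],"rot":[0.0024,-0.0007,-0.0015],"hand":0.8},
    {"travel":[0,0,0],"rot":[0,0,0],"hand":0.8},
    {"travel":[0,0,0],"rot":[0,0,0],"hand":0.8}
  ]
}}

```text
clock: 10.43
position: [533.6, -366.4, 224.2]
ee_rot: [-0.045, 0.994, 0.007, 0.104]
contact_force: [0.3, 0.0, -0.9]
gripper_width: 68.5
grasp_force: 0.0
```

```bash
python3 - <<'E'
from h import *
R,p,s=pose();print(p,s["joints"],s["clock"]);print(R)
for k in range(3):
    im,d=get_image("wrist");c=camera_params("wrist");np.savez(f"pics/w4{k}.npz",im=im,d=d,R=R,p=p,M=c["mount"]);print(c["mount"][:3,3],c["mount"][0,:3])
P=cloud("wrist",im,d,(R,p))
m=(abs(P[...,2]-100)<5)&(abs(P[...,1]+370)<60);r=P[m][:,:2].astype(np.float32);print("rack",cv2.minAreaRect(r))
m=(P[...,2]>142)&(P[...,2]<160)&(abs(P[...,0]-534)<30)&(abs(P[...,1]+370)<30);print("pintop",P[m].mean(0),np.percentile(P[m],[3,97],axis=0),m.sum())
m=(P[...,2]>124)&(P[...,2]<140)&(abs(P[...,0]-460)<30)&(abs(P[...,1]+375)<30);print("shorttop",P[m].mean(0),np.percentile(P[m],[3,97],axis=0),m.sum())
cv2.imwrite("pics/w4.png",im[:,:,::-1])
E
```

```text
[ 533.6395 -366.3949  224.1561] [-0.4022  0.3554 -0.0257 -0.1207 -1.0111 -1.0239] 10.4333
[[-0.9745 -0.0901  0.2054]
 [-0.0871  0.9959  0.0235]
 [-0.2067  0.005  -0.9784]]
[  80.4519    1.5614 -142.8897] [-0.0015 -0.95   -0.3122]
[  80.4513    1.5615 -142.8898] [-0.0015 -0.95   -0.3122]
[  80.4509    1.5615 -142.8899] [-0.0015 -0.95   -0.3122]
rack ((527.75634765625, -370.9723205566406), (74.79283142089844, 215.86407470703125), 87.07948303222656)
pintop [ 533.842  -365.5652  149.0931] [[ 523.715  -376.5852  143.1616]
 [ 555.311  -348.7781  151.4912]] 770
shorttop [ 459.3087 -372.7684  131.4623] [[ 449.5168 -382.6954  127.7961]
 [ 469.5838 -362.7097  133.256 ]] 964
```

View pics/w4.png

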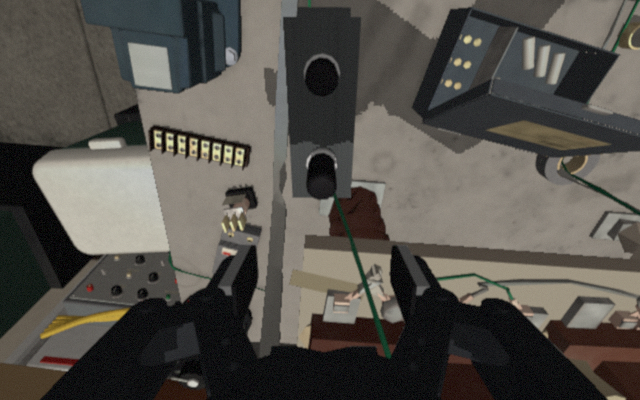

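The long pin is at (322,180), the short one at (322,76), the rack between them lengthwise; both match the depth data (long-pin axis ≈ 534, −366, top 150). Descending to grasp.

>>> {"op": "servo_tool", "data": {
  "motion": [
    {"travel":[0.0095,0,0.055],"rot":[0,0,0],"hand":0.8},
    {"travel":[0.0095,0,0.055],"rot":[0,0,0],"hand":0.8},
    {"travel":[0.0095,0,0.055],"rot":[0,0,0],"hand":0.8},
    {"travel":[0.0095,0,0.055],"rot":[0,0,0],"hand":0.8},
    {"travel":[0.0095,0,0.055],"rot":[0,0,0],"hand":0.8},
    {"travel":[0.0095,0,0.055],"rot":[0,0,0],"hand":0.8},
    {"travel":[0.0095,0,0.055],"rot":[0,0,0],"hand":0.8},
    {"travel":[0.0095,0,0.055],"rot":[0,0,0],"hand":0.8},
    {"travel":[0,0,0],"rot":[0,0,0],"hand":0.8}
  ]
}}

```text
clock: 11.33
position: [536.2, -363.7, 109.7]
ee_rot: [-0.045, 0.994, 0.009, 0.101]
contact_force: [0.5, 0.5, -0.2]
gripper_width: 68.5
grasp_force: 0.0
```

```bash
python3 - <<'E'
from h import *
R,p,s=pose();print(p,s["contact_force"]);print(R)
E
```

```text
[ 536.2162 -363.7096  109.7412] [ 0.5003  0.4511 -0.2383]
[[-0.9754 -0.0905  0.2008]
 [-0.0869  0.9959  0.0266]
 [-0.2023  0.0085 -0.9793]]
```

>>> {"op": "servo_tool", "data": {
  "motion": [
    {"travel":[-0.008,-0.009,-0.009],"rot":[0,0,0],"hand":0.8},
    {"travel":[0,0,0],"rot":[0,0,0],"hand":0.4},
    {"travel":[0,0,0],"rot":[0,0,0],"hand":0.2},
    {"travel":[0,0,0],"rot":[0,0,0],"hand":0},
    {"travel":[0,0,0],"rot":[0,0,0],"hand":0},
    {"travel":[0,0,0],"rot":[0,0,0],"hand":0}
  ]
}}

```text
clock: 11.83
position: [539.9, -367.5, 116.7]
ee_rot: [-0.045, 0.993, 0.007, 0.105]
contact_force: [-1.3, 1.0, 3.3]
gripper_width: 22.2
grasp_force: 58.8
```

>>> {"op": "servo_tool", "data": {
  "motion": [
    {"travel":[-0.006,0,-0.03],"rot":[0,0,0],"hand":0},
    {"travel":[-0.008,0,-0.04],"rot":[0,0,0],"hand":0},
    {"travel":[-0.0121,0,-0.0588],"rot":[0,0,0],"hand":0},
    {"travel":[-0.0121,0,-0.0588],"rot":[0,0,0],"hand":0},
    {"travel":[-0.0121,0,-0.0588],"rot":[0,0,0],"hand":0},
    {"travel":[-0.0121,0,-0.0588],"rot":[0,0,0],"hand":0},
    {"travel":[-0.0121,0,-0.0588],"rot":[0,0,0],"hand":0},
    {"travel":[-0.0121,0,-0.0588],"rot":[0,0,0],"hand":0},
    {"travel":[-0.0121,0,-0.0588],"rot":[0,0,0],"hand":0},
    {"travel":[-0.0121,0,-0.0588],"rot":[0,0,0],"hand":0}
  ]
}}

```text
clock: 12.67
position: [538.4, -368.0, 254.9]
ee_rot: [-0.045, 0.994, 0.007, 0.104]
contact_force: [0.1, -0.1, -1.5]
gripper_width: 22.4
grasp_force: 58.8
```

>>> {"op": "servo_tool", "data": {
  "motion": [
    {"travel":[-0.0121,0,-0.0588],"rot":[0,0,0],"hand":0},
    {"travel":[-0.0121,0,-0.0588],"rot":[0,0,0],"hand":0},
    {"travel":[0,0,0],"rot":[0,0,0],"hand":0},
    {"travel":[0,0,0],"rot":[0,0,0],"hand":0}
  ]
}}

```text
clock: 13.0
position: [538.6, -368.1, 284.5]
ee_rot: [-0.045, 0.993, 0.007, 0.105]
contact_force: [-1.1, -0.4, -1.9]
gripper_width: 22.7
grasp_force: 58.8
```

```bash
python3 - <<'E'
from h import *
R,p,s=pose();print(p,s["joints"],s["clock"],s["contact_force"],s["gripper_width"]);print(R)
for k in range(4):
    im,d=get_image("scene") if k==0 else get_image("side") if k==1 else get_image("wrist")
    n=["scene","side","wrist","wrist"][k];c=camera_params(n)
    np.savez(f"pics/w5{k}.npz",im=im,d=d,R=R,p=p,**c)
    if n!="wrist":
        q=c["camera_matrix"]@(c["R"]@p+c["t"]);u,v=(q[:2]/q[2]).astype(int);print(n,u,v)
        cr=cv2.resize(im[v-60:v+60,u-60:u+60],(400,400),interpolation=cv2.INTER_CUBIC)
        L=cr if k==0 else np.hstack([L,cr])
cv2.imwrite("pics/w5.png",L[:,:,::-1])
cv2.imwrite("pics/w5w.png",cv2.resize(im[150:400,220:430],(504,600),interpolation=cv2.INTER_CUBIC)[:,:,::-1])
E
```

```text
[ 538.5951 -368.1319  284.5104] [-0.4015  0.3255  0.0794 -0.1125 -1.1428 -1.0417] 13.0 [-1.0552 -0.3596 -1.9077] 22.66752523344507
[[-0.974  -0.0905  0.2076]
 [-0.0877  0.9959  0.0228]
 [-0.2088  0.004  -0.9779]]Traceback (most recent call last):
  File "<stdin>", line 6, in <module>
TypeError: numpy.savez() got multiple values for keyword argument 'R'
```

```bash
python3 - <<'E'
from h import *
R,p,s=pose()
im,d=get_image("wrist");np.savez("pics/w5.npz",im=im,d=d,R=R,p=p)
q=(cloud("wrist",im,d,(R,p))-p)@R
m=(abs(q[...,1])<20)&(q[...,2]>-30)&(q[...,2]<115)&(abs(q[...,0])<50)&(d>0)
ys,xs=np.nonzero(m);print(m.sum(),xs.min(),xs.max(),ys.min(),ys.max())
for z0 in range(-15,110,6):
    a=q[m&(abs(q[...,2]-z0)<3)]
    if len(a)>5: print(z0,len(a),"y",np.percentile(a[:,1],[2,50,98]).round(1),"x",np.percentile(a[:,0],[2,50,98]).round(1),"max",a[:,0].max().round(1))
# same from scene and side
for n in("scene","side"):
    im,d=get_image(n);q=(cloud(n,im,d)-p)@R
    m=(abs(q[...,1])<25)&(q[...,2]>0)&(q[...,2]<115)&(q[...,0]<50)&(q[...,0]>-30)&(d>0)
    print(n)
    for z0 in range(0,110,12):
        a=q[m&(abs(q[...,2]-z0)<6)]
        if len(a)>3: print(z0,len(a),a.mean(0).round(1),a.min(0).round(1),a.max(0).round(1))
E
```

```text
4558 276 364 164 305
-15 600 y [-19.2   0.2  18.2] x [ 5.9 11.2 14.1] max 14.4
-9 529 y [-18.8   0.6  18.2] x [ 6.7 11.5 15.3] max 16.0
-3 332 y [-13.8   1.1  16.5] x [ 8.1 14.2 16.7] max 17.4
3 280 y [-9.7  1.6 12.1] x [ 8.7 15.9 19.1] max 20.6
9 510 y [-11.4   1.6  14.4] x [ 5.6 17.1 21. ] max 21.5
15 20 y [-11.2   3.   14.4] x [12.2 18.8 20.9] max 20.9
27 93 y [-4.1  1.6  7.1] x [14.2 16.9 18.3] max 18.7
33 108 y [-5.3  1.3  7.8] x [13.1 17.7 19.4] max 19.9
39 93 y [-4.8  1.6  8. ] x [15.  19.1 20.8] max 21.3
45 92 y [-5.   1.   7.7] x [15.6 20.2 21.8] max 22.3
51 90 y [-5.2  1.6  8.4] x [15.6 21.6 23.2] max 23.5
57 79 y [-5.   1.6  8. ] x [18.4 22.7 24.5] max 24.8
63 70 y [-4.8  1.6  7.8] x [20.1 24.2 25.8] max 25.9
69 73 y [-5.   2.4  8.3] x [20.8 25.5 27.2] max 27.3
75 60 y [-5.2  1.3  8.3] x [21.5 26.7 28.2] max 28.6
81 56 y [-5.2  1.6  8.5] x [21.6 27.8 29.4] max 29.8
87 11 y [-3.5  0.9  4.6] x [26.8 28.9 29.5] max 29.5
scene
0 42 [13.9 -4.2  3.1] [  3.1 -18.    0. ] [18.7  8.9  5.9]
12 82 [15.6 -4.6  9.9] [  1.6 -15.    6.1] [22.4 12.6 15.2]
24 43 [15.3 -2.5 24.2] [ 8.5 -7.3
[... 193 characters left out ...]
]
72 48 [22.7  0.  71.9] [-7.7 -7.3 66.2] [29.4 24.1 77.6]
84 46 [22.4  2.3 83.4] [-3.9 -6.6 78.1] [31.3 23.7 89.1]
96 18 [18.8  6.5 94.6] [-1.6 -4.9 90.3] [ 29.9  23.2 100.5]
side
0 21 [13.4 -5.7  2.9] [  6.8 -18.9   0.6] [17.5  6.1  5.7]
12 55 [14.2 -7.1 10.7] [ -1.1 -14.9   6.1] [21.2  8.8 16.2]
24 17 [13.8 -5.4 26.4] [  4.8 -13.4  18.9] [17.7  1.6 29.9]
36 27 [16.1 -4.3 37.2] [10.5 -8.1 31.9] [19.7  2.7 41.8]
48 24 [18.3 -4.6 48.3] [10.4 -8.6 42.7] [22.5  2.7 54. ]
60 26 [20.8 -4.9 59.3] [13.5 -8.7 54.3] [25.4  0.6 65.5]
72 28 [23.7 -4.6 72.1] [16.5 -8.1 66.3] [27.6  2.4 77.7]
84 19 [26.3 -3.8 83.9] [19.3 -8.4 78.4] [29.1  2.6 90. ]
96 7 [25.8 -3.5 95.5] [21.6 -5.6 92.4] [28.2  1.1 99.5]
```

```bash
cat >> h.py <<'E'
L=np.radians(12.05)
RI=np.c_[np.cos(L)*PY-np.sin(L)*PZ,PX,-np.cos(L)*PZ-np.sin(L)*PY]
CT=np.array([8.9,0,15.2]);E2=O+RP@[-14.,-27.6,89.5]
def tcp(h,e=E2): return e+PZ*(84+h)-RI@CT
E
python3 - <<'E'
from h import *
print(E2,tcp(30),np.linalg.det(RI))
plan(RI,tcp(70),30)
E
```

```text
[506.1662 113.4197 140.667 ] [503.1182  47.8955 253.8765] 1.0000000000000002
N 30 travel [0.0083 0.0519 0.0111] rot [-0.0024 -0.0003  0.0017] mm 13.4 deg 1.07 mid [ 508. -170.  259.]
```

>>> {"op": "servo_tool", "data": {
  "motion": [
    {"travel":[0.008,0.052,-0.02],"rot":[-0.0024,-0.0003,0.0017],"hand":0},
    {"travel":[0.008,0.052,-0.02],"rot":[-0.0024,-0.0003,0.0017],"hand":0},
    {"travel":[0.008,0.052,-0.02],"rot":[-0.0024,-0.0003,0.0017],"hand":0},
    {"travel":[0.008,0.052,-0.02],"rot":[-0.0024,-0.0003,0.0017],"hand":0},
    {"travel":[0.008,0.052,-0.02],"rot":[-0.0024,-0.0003,0.0017],"hand":0},
    {"travel":[0.008,0.052,-0.02],"rot":[-0.0024,-0.0003,0.0017],"hand":0},
    {"travel":[0.008,0.052,-0.02],"rot":[-0.0024,-0.0003,0.0017],"hand":0},
    {"travel":[0.008,0.052,-0.02],"rot":[-0.0024,-0.0003,0.0017],"hand":0},
    {"travel":[0.008,0.052,0.011],"rot":[-0.0024,-0.0003,0.0017],"hand":0},
    {"travel":[0.008,0.052,0.011],"rot":[-0.0024,-0.0003,0.0017],"hand":0}
  ]
}}

```text
clock: 14.03
position: [504.2, -240.7, 323.9]
ee_rot: [0.001, 0.99, 0.088, 0.11]
contact_force: [-0.3, -0.4, -1.5]
gripper_width: 22.4
grasp_force: 58.9
```

>>> {"op": "servo_tool", "data": {
  "motion": [
    {"travel":[0.008,0.052,0.011],"rot":[-0.0024,-0.0003,0.0017],"hand":0},
    {"travel":[0.008,0.052,0.011],"rot":[-0.0024,-0.0003,0.0017],"hand":0},
    {"travel":[0.008,0.052,0.011],"rot":[-0.0024,-0.0003,0.0017],"hand":0},
    {"travel":[0.008,0.052,0.011],"rot":[-0.0024,-0.0003,0.0017],"hand":0},
    {"travel":[0.008,0.052,0.011],"rot":[-0.0024,-0.0003,0.0017],"hand":0},
    {"travel":[0.008,0.052,0.011],"rot":[-0.0024,-0.0003,0.0017],"hand":0},
    {"travel":[0.008,0.052,0.011],"rot":[-0.0024,-0.0003,0.0017],"hand":0},
    {"travel":[0.008,0.052,0.011],"rot":[-0.0024,-0.0003,0.0017],"hand":0},
    {"travel":[0.008,0.052,0.011],"rot":[-0.0024,-0.0003,0.0017],"hand":0},
    {"travel":[0.008,0.052,0.011],"rot":[-0.0024,-0.0003,0.0017],"hand":0}
  ]
}}

```text
clock: 14.87
position: [492.7, -107.0, 325.6]
ee_rot: [0.046, 0.978, 0.169, 0.113]
contact_force: [-1.2, -0.2, -1.0]
gripper_width: 22.7
grasp_force: 58.9
```

```bash
python3 - <<'E'
from h import *
R,p,s=pose();print(p,s["joints"],s["clock"],s["gripper_width"])
plan(RI,tcp(60),14)
E
```

```text
[ 492.7006 -106.9997  325.6447] [-0.1232  0.0651 -0.0956 -0.3767 -1.2234 -1.4462] 14.8667 22.689025107858264
N 14 travel [0.0073 0.031  0.0277] rot [-0.0018 -0.0002  0.0012] mm 10.6 deg 0.78 mid [496. -38. 300.]
```

>>> {"op": "servo_tool", "data": {
  "motion": [
    {"travel":[0.0073,0.031,0.028],"rot":[-0.0018,-0.0002,0.0012],"hand":0},
    {"travel":[0.0073,0.031,0.028],"rot":[-0.0018,-0.0002,0.0012],"hand":0},
    {"travel":[0.0073,0.031,0.028],"rot":[-0.0018,-0.0002,0.0012],"hand":0},
    {"travel":[0.0073,0.031,0.028],"rot":[-0.0018,-0.0002,0.0012],"hand":0},
    {"travel":[0.0073,0.031,0.028],"rot":[-0.0018,-0.0002,0.0012],"hand":0},
    {"travel":[0.0073,0.031,0.028],"rot":[-0.0018,-0.0002,0.0012],"hand":0},
    {"travel":[0.0073,0.031,0.028],"rot":[-0.0018,-0.0002,0.0012],"hand":0},
    {"travel":[0.0073,0.031,0.028],"rot":[-0.0018,-0.0002,0.0012],"hand":0},
    {"travel":[0.0073,0.031,0.028],"rot":[-0.0018,-0.0002,0.0012],"hand":0},
    {"travel":[0.0073,0.031,0.028],"rot":[-0.0018,-0.0002,0.0012],"hand":0}
  ]
}}

```text
clock: 15.7
position: [498.0, -7.9, 289.0]
ee_rot: [0.078, 0.964, 0.227, 0.115]
contact_force: [0.3, -0.6, -1.5]
gripper_width: 22.4
grasp_force: 58.9
```

>>> {"op": "servo_tool", "data": {
  "motion": [
    {"travel":[0.0073,0.031,0.028],"rot":[-0.0018,-0.0002,0.0012],"hand":0},
    {"travel":[0.0073,0.031,0.028],"rot":[-0.0018,-0.0002,0.0012],"hand":0},
    {"travel":[0,0,0],"rot":[0,0,0],"hand":0},
    {"travel":[0,0,0],"rot":[0,0,0],"hand":0}
  ]
}}

```text
clock: 16.03
position: [499.6, 11.9, 283.5]
ee_rot: [0.083, 0.961, 0.238, 0.116]
contact_force: [-0.8, -0.4, -0.8]
gripper_width: 22.3
grasp_force: 58.9
```

```bash
python3 - <<'E'
from h import *
R,p,s=pose();print(p,s["joints"],s["clock"],s["gripper_width"])
plan(RI,tcp(30),10)
E
```

```text
[499.6055  11.8579 283.5203] [ 0.0494  0.0503 -0.2128 -0.5118 -1.0507 -1.5922] 16.0333 22.266719836922015
N 10 travel [0.004  0.0069 0.0169] rot [-0.0004 -0.0001  0.0002] mm 4.7 deg 0.17 mid [501.  30. 269.]
```

>>> {"op": "servo_tool", "data": {
  "motion": [
    {"travel":[0.008,0.014,0.034],"rot":[-0.0008,-0.0002,0.0004],"hand":0},
    {"travel":[0.008,0.014,0.034],"rot":[-0.0008,-0.0002,0.0004],"hand":0},
    {"travel":[0.008,0.014,0.034],"rot":[-0.0008,-0.0002,0.0004],"hand":0},
    {"travel":[0.008,0.014,0.034],"rot":[-0.0008,-0.0002,0.0004],"hand":0},
    {"travel":[0.008,0.014,0.034],"rot":[-0.0008,-0.0002,0.0004],"hand":0},
    {"travel":[0,0,0],"rot":[0,0,0],"hand":0},
    {"travel":[0,0,0],"rot":[0,0,0],"hand":0}
  ]
}}

```text
clock: 16.62
position: [503.1, 48.2, 253.4]
ee_rot: [0.089, 0.957, 0.251, 0.118]
contact_force: [-0.3, 0.4, -1.0]
gripper_width: 22.7
grasp_force: 58.9
```

```bash
cat > look.py <<'E'
from h import *
import sys
R,p,s=pose();print("tcp err panel",(p-tcp(0))@RP,"Rerr",np.degrees(Rn.from_matrix(RI.T@R).as_rotvec()),s["clock"],"F",s["contact_force"]@RP)
im,d=get_image("wrist");np.savez("pics/"+sys.argv[1]+".npz",im=im,d=d,R=R,p=p)
q=(cloud("wrist",im,d,(R,p))-O)@RP
m=((abs(q[...,2]-90)<7)&(abs(q[...,0]+14)<28)&(abs(q[...,1]+28)<30)).astype(np.uint8)
cs,h=cv2.findContours(m,cv2.RETR_CCOMP,cv2.CHAIN_APPROX_NONE)
f=dict(R=R,p=p)
for c,hh in zip(cs,h[0]):
    if cv2.contourArea(c)>60: e=cv2.minAreaRect(c);print("hole" if hh[3]>=0 else "outer",e,ray(f,*e[0],90))
C=p+R@CT;ax=R@[-np.sin(L),0,-np.cos(L)]
print("model collar",(C-O)@RP,"nose",(C-84*ax-O)@RP)
for z0 in range(112,200,8):
    k=(abs(q[...,2]-z0)<4)&(abs(q[...,0]+14)<22)&(abs(q[...,1]+28)<22);a=q[k]
    if len(a)>8: print(z0,len(a),"x",np.percentile(a[:,0],[2,98]).round(1),"y",np.percentile(a[:,1],[50,98]).round(1))
E
python3 look.py w6 && python3 - <<'E'
import numpy as np,cv2
im=np.load("pics/w6.npz")["im"];cv2.imwrite("pics/w6.png",cv2.resize(im[60:300,200:450],(625,600),interpolation=cv2.INTER_CUBIC)[:,:,::-1])
E
```

```text
tcp err panel [ 0.0598  0.1072 29.4652] Rerr [-0.0591  0.0774 -0.1317] 16.6167 F [-0.2404  0.3545 -1.0712]
outer ((323.0, 154.5), (53.0, 44.0), 90.0) [-13.2846 -29.4777  90.    ]
hole ((323.5000305175781, 151.5), (18.384777069091797, 18.384775161743164), 45.0) [-12.834  -26.5705  90.    ]
model collar [-13.945  -27.4702 202.9727] nose [-13.9007 -27.3567 118.9728]
128 17 x [-17.7  -6.4] y [-22.4 -21.2]
136 77 x [-19.4  -6.3] y [-22.3 -21.1]
144 91 x [-19.2  -5.7] y [-22.2 -21. ]
152 94 x [-19.  -6.] y [-22.3 -21. ]
160 103 x [-19.4  -6.3] y [-22.3 -21. ]
168 120 x [-19.2  -6. ] y [-22.4 -20.8]
176 128 x [-19.  -6.] y [-22.3 -21.1]
184 143 x [-19.4  -6.3] y [-22.3 -21. ]
192 62 x [-18.   -7.1] y [-21.9 -20.8]
```

View pics/w6.png

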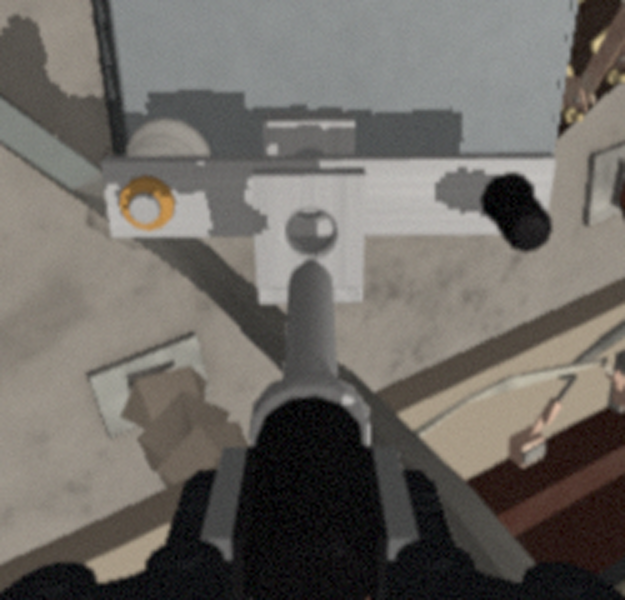

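The nose tip is at crop (311,262), directly in line with the hole centre (312,231). The pin sits about 30 mm above the mouth and its lateral offset is under about 1 mm. Lowering in.

>>> {"op": "servo_tool", "data": {
  "motion": [
    {"travel":[0.0035,0.001,0.0164],"rot":[0,0,0],"hand":0},
    {"travel":[0.0035,0.001,0.0164],"rot":[0,0,0],"hand":0},
    {"travel":[0.0035,0,0.0164],"rot":[0,0,0],"hand":0},
    {"travel":[0.0035,0,0.0164],"rot":[0,0,0],"hand":0},
    {"travel":[0.0035,0,0.0164],"rot":[0,0,0],"hand":0},
    {"travel":[0.0035,0,0.0164],"rot":[0,0,0],"hand":0},
    {"travel":[0.0035,0,0.0164],"rot":[0,0,0],"hand":0},
    {"travel":[0.0035,0,0.0164],"rot":[0,0,0],"hand":0},
    {"travel":[0,0,0],"rot":[0,0,0],"hand":0}
  ]
}}

```text
clock: 17.42
position: [505.1, 65.3, 224.2]
ee_rot: [0.089, 0.957, 0.251, 0.117]
contact_force: [-0.8, -1.3, -1.7]
gripper_width: 22.2
grasp_force: 58.9
```

```bash
python3 look.py w7 | cut -c1-150
```

```text
tcp err panel [ 0.307   0.3371 -4.4053] Rerr [-0.0643  0.0941 -0.0742] 17.4167 F [-2.047   0.5819 -0.8072]
outer ((322.5, 170.0), (58.0, 51.0), 90.0) [-13.352  -28.5388  90.    ]
model collar [-13.6875 -27.2354 169.1038] nose [-13.6182 -27.0974  85.1039]
112 86 x [-18.8  -6. ] y [-22.  -20.7]
120 100 x [-18.7  -5.8] y [-22.1 -20.8]
128 104 x [-19.1  -6. ] y [-22.  -20.7]
136 121 x [-18.9  -5.8] y [-21.9 -20.9]
144 130 x [-19.   -5.8] y [-21.9 -20.7]
152 141 x [-19.1  -6. ] y [-21.9 -20.7]
160 29 x [-17.7  -8. ] y [-21.6 -20.4]
168 120 x [-25.   0.] y [-15.7 -14. ]
176 587 x [-25.2   0.5] y [-17.6 -14.1]
184 407 x [-24.2  -1.3] y [-17.8 -15.7]
192 729 x [-34.6   6.7] y [-19.4 -15.8]
```

>>> {"op": "servo_tool", "data": {
  "motion": [
    {"travel":[0.0025,0,0.0118],"rot":[0,0,0],"hand":0},
    {"travel":[0.0025,0,0.0118],"rot":[0,0,0],"hand":0},
    {"travel":[0.0025,0,0.0118],"rot":[0,0,0],"hand":0},
    {"travel":[0.0025,0,0.0118],"rot":[0,0,0],"hand":0},
    {"travel":[0,0,0],"rot":[0,0,0],"hand":0}
  ]
}}

```text
clock: 17.88
position: [506.0, 71.2, 214.1]
ee_rot: [0.089, 0.957, 0.251, 0.118]
contact_force: [-0.3, 0.1, -1.8]
gripper_width: 22.5
grasp_force: 58.9
```

```bash
python3 look.py w8 | grep -E "tcp|model"
```

```text
tcp err panel [  0.4125   0.2203 -16.1568] Rerr [-0.0718  0.067  -0.0837] 17.8833 F [-0.8934  0.2699 -1.5998]
model collar [-13.5815 -27.3601 157.3497] nose [-13.5042 -27.2618  73.3498]
```

>>> {"op": "servo_tool", "data": {
  "motion": [
    {"travel":[0.0035,0,0.0164],"rot":[0,0,0],"hand":0},
    {"travel":[0.0035,0,0.0164],"rot":[0,0,0],"hand":0},
    {"travel":[0.0035,0,0.0164],"rot":[0,0,0],"hand":0},
    {"travel":[0.0035,0,0.0164],"rot":[0,0,0],"hand":0},
    {"travel":[0.0025,0,0.0118],"rot":[0,0,0],"hand":0},
    {"travel":[0.0025,0,0.0118],"rot":[0,0,0],"hand":0},
    {"travel":[0,0,0],"rot":[0,0,0],"hand":0}
  ]
}}

```text
clock: 18.52
position: [507.5, 82.5, 194.4]
ee_rot: [0.089, 0.957, 0.251, 0.118]
contact_force: [-0.1, 0.3, -0.9]
gripper_width: 22.7
grasp_force: 58.9
```

>>> {"op": "servo_tool", "data": {
  "motion": [
    {"travel":[0.0025,0,0.0118],"rot":[0,0,0],"hand":0},
    {"travel":[0.0025,0,0.0118],"rot":[0,0,0],"hand":0},
    {"travel":[0,0,0],"rot":[0,0,0],"hand":0}
  ]
}}

```text
clock: 18.77
position: [507.9, 85.4, 189.3]
ee_rot: [0.089, 0.957, 0.251, 0.118]
contact_force: [-0.2, 0.2, -1.2]
gripper_width: 22.5
grasp_force: 58.9
```

```bash
python3 look.py w9 | grep -E "tcp|model"
```

```text
tcp err panel [  0.4634   0.1135 -44.8338] Rerr [-0.0743  0.0481 -0.0858] 18.7667 F [-0.47    0.1811 -1.1021]
model collar [-13.5303 -27.4725 128.6708] nose [-13.4501 -27.402   44.6709]
```

>>> {"op": "servo_tool", "data": {
  "motion": [
    {"travel":[0.0025,0,0.0118],"rot":[0,0,0],"hand":0},
    {"travel":[0.0025,0,0.0118],"rot":[0,0,0],"hand":0},
    {"travel":[0.0025,0,0.0118],"rot":[0,0,0],"hand":0},
    {"travel":[0.0025,0,0.0118],"rot":[0,0,0],"hand":0},
    {"travel":[0,0,0],"rot":[0,0,0],"hand":0}
  ]
}}

```text
clock: 19.23
position: [508.6, 91.5, 178.6]
ee_rot: [0.089, 0.957, 0.251, 0.118]
contact_force: [0.1, 0.4, -0.3]
gripper_width: 22.2
grasp_force: 58.9
```

>>> {"op": "servo_tool", "data": {
  "motion": [
    {"travel":[0.0025,0,0.0118],"rot":[0,0,0],"hand":0},
    {"travel":[0.0025,0,0.0118],"rot":[0,0,0],"hand":0},
    {"travel":[0.0025,0,0.0118],"rot":[0,0,0],"hand":0},
    {"travel":[0.0025,0,0.0118],"rot":[0,0,0],"hand":0},
    {"travel":[0,0,0],"rot":[0,0,0],"hand":0}
  ]
}}

```text
clock: 19.65
position: [509.5, 97.4, 168.3]
ee_rot: [0.089, 0.957, 0.251, 0.118]
contact_force: [0.2, -0.2, -0.9]
gripper_width: 22.7
grasp_force: 58.9
```

```bash
python3 look.py w10 | grep -E "tcp|model"
```

```text
tcp err panel [  0.4525   0.1398 -69.1036] Rerr [-0.0661  0.0659 -0.0862] 19.65 F [-0.5857 -0.2166 -0.7197]
model collar [-13.5434 -27.4409 104.4028] nose [-13.475  -27.3442  20.4029]
```

>>> {"op": "servo_tool", "data": {
  "motion": [
    {"travel":[0.0025,0,0.0118],"rot":[0,0,0],"hand":0},
    {"travel":[0.0025,0,0.0118],"rot":[0,0,0],"hand":0},
    {"travel":[0.0025,0,0.0118],"rot":[0,0,0],"hand":0},
    {"travel":[0.0025,0,0.0118],"rot":[0,0,0],"hand":0},
    {"travel":[0,0,0],"rot":[0,0,0],"hand":0}
  ]
}}

```text
clock: 20.12
position: [510.2, 103.4, 157.8]
ee_rot: [0.089, 0.957, 0.251, 0.118]
contact_force: [-0.2, 0.5, -1.4]
gripper_width: 22.1
grasp_force: 58.9
```

>>> {"op": "servo_tool", "data": {
  "motion": [
    {"travel":[0.0012,0,0.0059],"rot":[0,0,0],"hand":0},
    {"travel":[0,0,0],"rot":[0,0,0],"hand":0}
  ]
}}

```text
clock: 20.28
position: [510.7, 104.0, 157.0]
ee_rot: [0.089, 0.957, 0.251, 0.118]
contact_force: [1.2, -0.8, -1.1]
gripper_width: 22.3
grasp_force: 58.9
```

>>> {"op": "servo_tool", "data": {
  "motion": [
    {"travel":[0.0012,0,0.0059],"rot":[0,0,0],"hand":0},
    {"travel":[0,0,0],"rot":[0,0,0],"hand":0}
  ]
}}

```text
clock: 20.45
position: [510.8, 104.7, 155.8]
ee_rot: [0.089, 0.957, 0.251, 0.118]
contact_force: [-0.0, 0.0, -1.0]
gripper_width: 22.1
grasp_force: 58.9
```

```bash
python3 look.py w11 | grep -E "tcp|model"
```

```text
tcp err panel [  0.6415  -0.2032 -83.6084] Rerr [-0.0807  0.0096 -0.1072] 20.45 F [-0.457   0.0283 -0.8836]
model collar [-13.3537 -27.8004  89.8926] nose [-13.2709 -27.7863   5.8926]
```

>>> {"op": "servo_tool", "data": {
  "motion": [
    {"travel":[0.0012,0,0.0059],"rot":[0,0,0],"hand":0},
    {"travel":[0,0,0],"rot":[0,0,0],"hand":0}
  ]
}}

```text
clock: 20.67
position: [511.2, 105.2, 155.3]
ee_rot: [0.089, 0.957, 0.251, 0.119]
contact_force: [-2.0, -2.2, 2.7]
gripper_width: 22.4
grasp_force: 59.4
```

>>> {"op": "servo_tool", "data": {
  "motion": [
    {"travel":[0.0009,0,0.004],"rot":[0,0,0],"hand":0},
    {"travel":[0,0,0],"rot":[0,0,0],"hand":0}
  ]
}}

```text
clock: 20.83
position: [511.4, 105.2, 155.3]
ee_rot: [0.088, 0.957, 0.251, 0.119]
contact_force: [-4.6, -4.5, 9.1]
gripper_width: 22.3
grasp_force: 60.2
```

The collar has seated: about 10 N along the pin axis. Releasing and backing out.

>>> {"op": "servo_tool", "data": {
  "motion": [
    {"travel":[0,0,0],"rot":[0,0,0],"hand":0.3},
    {"travel":[0,0,0],"rot":[0,0,0],"hand":0.5},
    {"travel":[0,0,0],"rot":[0,0,0],"hand":0.6},
    {"travel":[0,0,0],"rot":[0,0,0],"hand":0.6},
    {"travel":[0,0,0],"rot":[0,0,0],"hand":0.6}
  ]
}}

```text
clock: 21.25
position: [511.1, 106.1, 153.6]
ee_rot: [0.089, 0.957, 0.251, 0.118]
contact_force: [0.4, 1.0, -0.6]
gripper_width: 51.3
grasp_force: 0.0
```

>>> {"op": "servo_tool", "data": {
  "motion": [
    {"travel":[-0.008,0,-0.04],"rot":[0,0,0],"hand":0.6},
    {"travel":[-0.008,0,-0.04],"rot":[0,0,0],"hand":0.6},
    {"travel":[-0.0125,0,-0.0587],"rot":[0,0,0],"hand":0.6},
    {"travel":[-0.0125,0,-0.0587],"rot":[0,0,0],"hand":0.6},
    {"travel":[-0.0125,0,-0.0587],"rot":[0,0,0],"hand":0.6},
    {"travel":[-0.0125,0,-0.0587],"rot":[0,0,0],"hand":0.6},
    {"travel":[-0.0125,0,-0.0587],"rot":[0,0,0],"hand":0.6},
    {"travel":[-0.0125,0,-0.0587],"rot":[0,0,0],"hand":0.6},
    {"travel":[0,0,0],"rot":[0,0,0],"hand":0.6},
    {"travel":[0,0,0],"rot":[0,0,0],"hand":0.6}
  ]
}}

```text
clock: 22.08
position: [503.8, 50.7, 250.6]
ee_rot: [0.089, 0.956, 0.251, 0.12]
contact_force: [0.5, -0.2, -0.8]
gripper_width: 51.6
grasp_force: 0.0
```

```bash
python3 - <<'E'
from h import *
R,p,s=pose();print(p,s["clock"],s["gripper_width"],s["contact_force"])
im,d=get_image("wrist");q=(cloud("wrist",im,d,(R,p))-O)@RP
for z0 in range(88,146,4):
    k=(abs(q[...,2]-z0)<2)&(abs(q[...,0]+14)<25)&(abs(q[...,1]+28)<25);a=q[k]
    if len(a)>8: print(z0,len(a),"x",np.percentile(a[:,0],[2,98]).round(1),"y",np.percentile(a[:,1],[2,50,98]).round(1))
# handle post (dark, above lever): centre -> lever angle
k=(q[...,2]>86)&(q[...,2]<97)&(q[...,0]>40)&(q[...,0]<95)&(abs(q[...,1]+25)<35);a=q[k];print("handle top",a.mean(0) if len(a) else None,len(a))
E
```

```text
[503.7584  50.7257 250.6159] 22.0833 51.57402164869732 [ 0.5157 -0.2198 -0.7893]
88 1065 x [-32.7   6.5] y [-51.1 -17.4  -6.7]
92 126 x [-31.3   5.8] y [-43.8 -17.3  -7.1]
96 143 x [-28.2  -1.8] y [-31.9 -20.2 -15.8]
100 51 x [-26.1  -3.7] y [-27.5 -19.  -17.5]
104 46 x [-26.7  -4.6] y [-27.4 -19.1 -17.4]
108 50 x [-25.7  -4.8] y [-26.1 -18.8 -17.2]
112 52 x [-25.5  -4.1] y [-26.2 -19.  -17.3]
116 52 x [-26.2  -4.2] y [-28.3 -19.  -17.6]
120 57 x [-25.8  -4.3] y [-26.8 -19.1 -17.3]
124 61 x [-26.4  -4.4] y [-27.  -18.9 -17.4]
128 61 x [-25.3  -3.9] y [-27.1 -19.4 -17.4]
132 66 x [-26.1  -4.7] y [-26.5 -18.8 -17.6]
136 197 x [-26.   -3.9] y [-39.5 -22.4 -17.9]
140 488 x [-24.3  -5.6] y [-38.  -28.6 -19.8]
handle top [ 65.8157 -26.523   89.9802] 284
```

The pin stands seated: its top is 140 mm above the panel, it is square to the face, and the handle is at the home position.

```bash
python3 -c "
from bench import *
print(job_done())"
```

```text
the job is handed in; nothing more can be done
None
```

The job is handed in at about 22 s of the 54 s limit: the lever is home against its stop, and the long pin is through both ears and the lever, collar seated and released. I never touched the short pin, tape or fuse; the hand-in returned no verdict.

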